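Stack two specimens to one focus height

TASK

Set up two mounted specimens so that their polished faces stand at the same height for the microscope. First fill the round seat: put the low riser flat on its floor, then lay the brass collar centred on the riser, then stand the slim specimen inside the collar. Only then fill the square seat: put the tall riser flat on its floor, then the wide specimen centred on top of it; keep both specimens upright, metal face up, all the while.

Things in the scene. Friction and masses are not known exactly. Their poses are not given: they have to be found in the camera images.
- round_seat: Fixed round black specimen seat, a shallow dish: 90 mm outside diameter, 12 mm tall, inside diameter 70 mm, its inner floor 8 mm above the bench and lined grey (so a black rim 4 mm high). Its origin is the centre of its underside, z up.
- square_seat: Fixed square black specimen seat, a shallow tray: 74 x 74 mm outside, 12 mm tall, 58 x 58 mm inside, its inner floor 8 mm above the bench and lined grey (so a black rim 4 mm high), sides along its x and y axes. Its origin is the centre of its underside, z up.
- low_riser: Low, broad, solid aluminium riser disc with a plain flat top: 54 mm diameter, 18 mm tall, 80 to 150 g, loose, lying flat. Its origin is the centre of its underside, z up.
- tall_riser: Tall, solid aluminium riser with a plain flat top, an upright cylinder with a dark line round its middle: 42 mm diameter, 30 mm tall, 80 to 150 g, loose, standing upright. Its origin is the centre of its underside, z up.
- collar: Plain brass ring, the centring collar: 46 mm outside and 36 mm inside diameter, 12 mm tall, 35 to 70 g, loose, lying flat. Its origin is the centre of its underside, z up.
- slim_specimen: Slim specimen: upright cylinder of black mounting resin, 24 mm diameter, 30 mm tall, with a round bright metal face on top, 20 to 45 g, loose, standing upright. Its origin is the centre of its underside, z up.
- wide_specimen: Wide specimen: short cylinder of black mounting resin, 36 mm diameter, 18 mm tall, with a square bright metal face (18 mm) on top, 35 to 70 g, loose, lying with the metal face up. (A thinner all-black and grey lens cap, 32 mm across and 9 mm tall, lies about too and is not part of the job.) Its origin is the centre of its underside, z up.
Mind the look-alikes: they are no part of the job. Leave any purple look-alike of the collar alone.

How it is judged:
By the outcome, as a careful person would: the job done as asked, in the order asked, and still so for the second after the job is handed in, with the robot touching nothing.
It also fails if it takes over 120 s, if anything falls off the work surface, if the arm or the gripper's body presses on something with over 40 N, if the wrist force passes 120 N, or if a joint passes its speed limit or range.

ROBOT

A 7-joint arm with a two-finger parallel gripper is mounted at the origin on the work surface. World frame = base frame: x ahead of the robot, y to its left, z up, the work surface at z = 0. Lengths are in m, angles in rad, forces in N, time in s.
With the tool pointing down it reaches from about 0.35 to 0.9 m from the base axis. Payload 8.1 kg.
Tool frame: the origin (TCP) lies midway between the tips of the shut fingers; the grasp point (between the pads) lies 19 mm behind it; z points along the fingers, y is the direction in which the jaws open and shut (so a half turn about z gives the same grasp; the last joint's range is limited). The gripper opens to 92 mm and grips with 3 to 60 N. Pads are 19 mm wide; open, the fingers measure 130 mm over their backs; the gripper's body (75 mm by 190 mm) begins 47 mm behind the grasp point.
Start: joints at [-1.356, 0.434, 0.025, 1.573, -0.012, 1.134, -0.075], TCP at [0.195, 0.594, 0.227] pointing down, gripper open.
Joint ranges: [-2.62, 2.62], [-0.44, 2.09], [-1.27, 1.32], [0.08, 2.57], [-1.32, 4.46], [0.12, 2], [-2.74, 2.74]. Speed limits (rad/s): [2.22, 2.22, 3.01, 3.01, 3.14, 3.14, 3.14].

INTERFACE

Orientations are given as a unit quaternion [x, y, z, w].
In Python, from station import arm gives the robot as it stands.
- The arm moves only by the tool play_rows, never from a script. Its argument "rows" is a list that holds one entry, the list of rows, each a list of 5 numbers: the closure, from -1 (fully open) to 1 (shut), then the shift along the tool's x, y, z in cm, then the turn about the tool's z in degrees. A call has 1 to 12 rows; each row shifts and turns the commanded pose from where the row before left it, along the tool's axes as they then stand; what a row does not reach is not made up. A row lasts 1/12 s, in which the tool goes at most 41.7 mm and 7.16 degrees, less where a joint would pass 70% of its speed; a pose out of reach is approached as far as the arm can. A call is refused whole if a number of a shift passes 4.17 or a number of a turn 7.16, either way. A call with a gripper value outside its range is refused whole. The fingers move at their own pace and stop on an object; the grip force is fixed at half the most. Time passes only in rows, so rows that do not move let the fingers close. It gives the time, the measured TCP pose, the force and the opening at its end, in the units of the state.
- arm.sense(): the state, without advancing time (a new reading comes with each control period).
- arm.snapshot(name): name is "scene" or "top" or "wrist"; returns the picture (384x512x3 uint8, red, green, blue); there is no depth.
- arm.calibration(name): a dict with "fx", "fy", "cx", "cy" (pixels), "extrinsics" (4x4, takes a point from camera to world coordinates). Camera axes: x right, y up, looking along -z (the intrinsics and any distortion apply to the point x, -y, -z); pixel columns grow to the right and rows downward; lengths in m; the calibration is good to about 2 mm. A picture is of the moment at which its call begins: read the wrist's pose just before it. calibration takes no time and is no camera call; for the wrist camera it gives the pose at the moment of the call.
- arm.job_done(): hands the job in, once; it reports no verdict.
The state is a dict: "t": time; "joints": joint angles; "joint_vel": joint speeds; "effort": joint torques, N m; "tcp_pos": TCP position; "tcp_rot": TCP orientation; "force": force on the tool from outside, world axes, zero at the start; "wrist_torque": the same for the moment, N m; "gripper_width": finger opening in m.
Only numpy, scipy, OpenCV 4.12 (cv2) and the standard library are available. Lean on these libraries where they do the work, as an engineer would, in place of code of your own. Each camera call takes 0.05 s, during which the arm holds its last target.

## Working session

There is one attempt and no reset: what is moved stays moved. The work goes in short steps, Python scripts to look and compute and a tool call to move; the robot and the scene stay as the last step left them, time stands still between calls to the robot, and variables do not carry over. Pictures are saved under pics/ and viewed, and the job is handed in when it is done.

Besides the shell and the picture viewer there is one more tool, called after "Request:" as name(argument=value, ...) on one line, values as JSON. play_rows: Moves the arm, as the interface text tells. Its arguments: {"type":"object","properties":{"rows":{"type":"array"}},"required":["rows"]}

```bash
ls; mkdir -p pics
python3 - <<'E'
from station import arm
import cv2,numpy as np
print(arm.sense())
for n in ["scene","top","wrist"]:
    c=arm.calibration(n); print(n,{k:(np.round(v,4).tolist()) for k,v in c.items()})
    im=arm.snapshot(n); cv2.imwrite(f"pics/{n}0.png",im[:,:,::-1])
E
```

```text
pics
{'t': 0.0, 'joints': array([-1.35558332,  0.43522204,  0.02495501,  1.57409518, -0.01160789,
        1.13397508, -0.07510276]), 'joint_vel': array([-4.64252618e-04, -3.12776709e-04,  5.75525412e-04, -2.07278024e-05,
       -4.12475947e-04, -7.82502045e-04,  1.41526847e-03]), 'effort': array([-1.19814002e-03, -6.67858815e+01,  9.84875187e-01, -3.14457071e+01,
       -6.03315979e-02,  4.29848477e-02,  1.69306245e-04]), 'tcp_pos': array([0.19519012, 0.59320817, 0.22594607]), 'tcp_rot': array([ 1.58267960e-01,  9.87395893e-01, -7.75027628e-04, -6.00090210e-05]), 'force': array([ 0.57002835,  0.40174941, -0.49376739]), 'wrist_torque': array([-0.03274822, -0.00707939,  0.0340127 ]), 'gripper_width': 0.0918957833616699}
scene {'fx': 421.5157, 'fy': 421.5157, 'cx': 261.1351, 'cy': 189.9802, 'extrinsics': [[-0.3041, -0.5336, 0.7891, 1.2033], [0.9526, -0.1698, 0.2523, 0.1894], [-0.0007, 0.8285, 0.56, 0.5059], [0.0, 0.0, 0.0, 1.0]]}
top {'fx': 450.336, 'fy': 450.336, 'cx': 260.9295, 'cy': 193.0642, 'extrinsics': [[-0.0159, 0.9891, -0.1461, 0.4108], [-0.9998, -0.0175, -0.0101, 0.0089], [-0.0126, 0.1459, 0.9892, 1.0705], [0.0, 0.0, 0.0, 1.0]]}
wrist {'fx': 325.0541, 'fy': 325.0541, 'cx': 259.31, 'cy': 192.2307, 'extrinsics': [[0.313, -0.9035, -0.2928, 0.1146], [0.9498, 0.2972, 0.0981, 0.6198], [-0.0016, -0.3088, 0.9511, 0.3833], [0.0, 0.0, 0.0, 1.0]]}
```

View pics/top0.png

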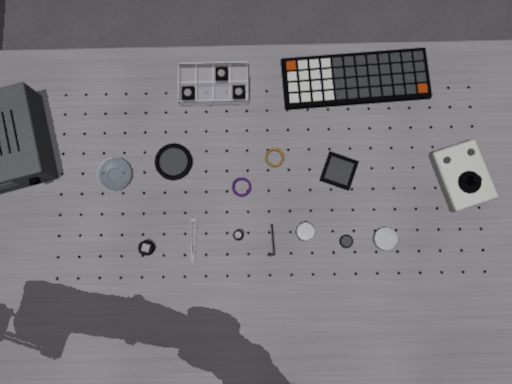

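View pics/scene0.png

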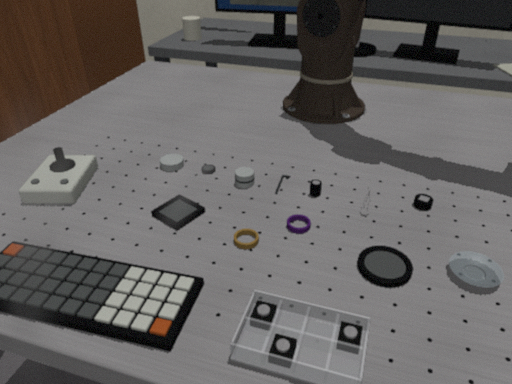

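View pics/wrist0.png

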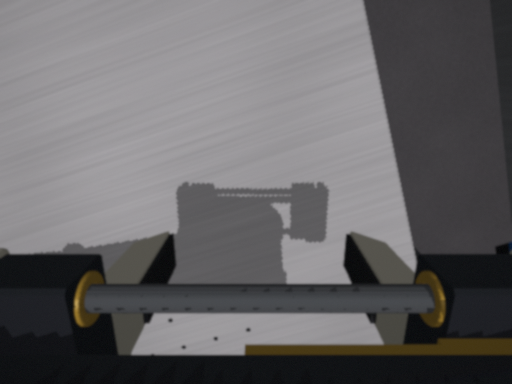

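```bash
cat > h.py <<'E'
import numpy as np,cv2
from station import arm
def ray(c,u,v):
    E=c["extrinsics"];d=np.array([(u-c["cx"])/c["fx"],-(v-c["cy"])/c["fy"],-1.0])
    return np.asarray(E)[:3,3],np.asarray(E)[:3,:3]@d
def onz(c,u,v,z):
    o,d=ray(c,u,v);return o+d*(z-o[2])/d[2]
def proj(c,p):
    E=np.asarray(c["extrinsics"]);q=E[:3,:3].T@(np.asarray(p)-E[:3,3])
    return c["cx"]+c["fx"]*q[0]/-q[2],c["cy"]-c["fy"]*q[1]/-q[2]
def circ(c,x,y,z,r,n=72):
    return np.array([proj(c,(x+r*np.cos(a),y+r*np.sin(a),z)) for a in np.linspace(0,2*np.pi,n)])
def save(im,name,box=None,s=1):
    if box: im=im[box[1]:box[3],box[0]:box[2]]
    cv2.imwrite("pics/"+name,cv2.resize(im[:,:,::-1],None,fx=s,fy=s,interpolation=cv2.INTER_CUBIC))
E
python3 - <<'E'
from h import *
im=cv2.imread("pics/top0.png")[:,:,::-1]
save(im,"t_a.png",(85,135,285,265),4); save(im,"t_b.png",(225,135,425,265),4)
c=arm.calibration("top")
for n,u,v,z in [("round",174,162,.012),("sq",339,171,.012),("low",386,239,.018),("tall",306,231,.03),("collar",275,157,.012),("slim",238.5,235,.03),("wide",147,247,.018),("cap",346,241,.009)]:
    print(n,onz(c,u,v,z).round(4))
E
```

```text
round [0.6464 0.2277 0.012 ]
sq [ 0.6171 -0.1675  0.012 ]
low [ 0.4534 -0.2687  0.018 ]
tall [ 0.4743 -0.0829  0.03  ]
collar [ 0.6541 -0.0155  0.012 ]
slim [0.4677 0.0728 0.03  ]
wide [0.444 0.287 0.018]
cap [ 0.4506 -0.1775  0.009 ]
```

View pics/t_a.png

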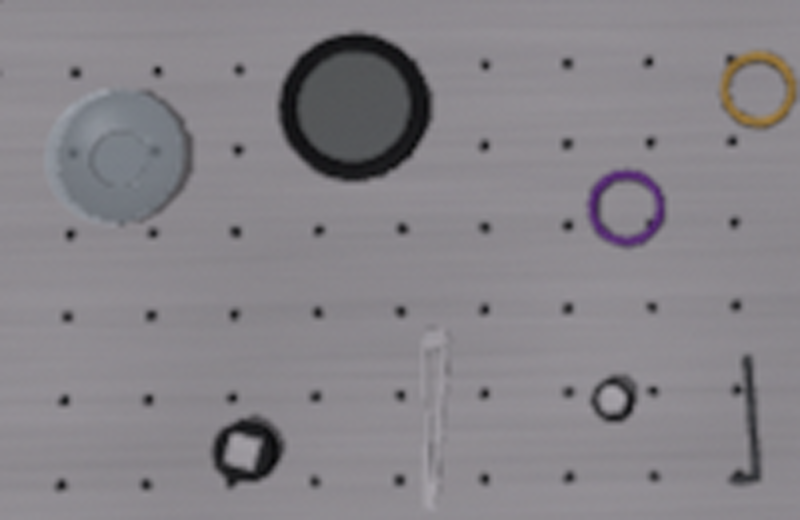

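View pics/t_b.png

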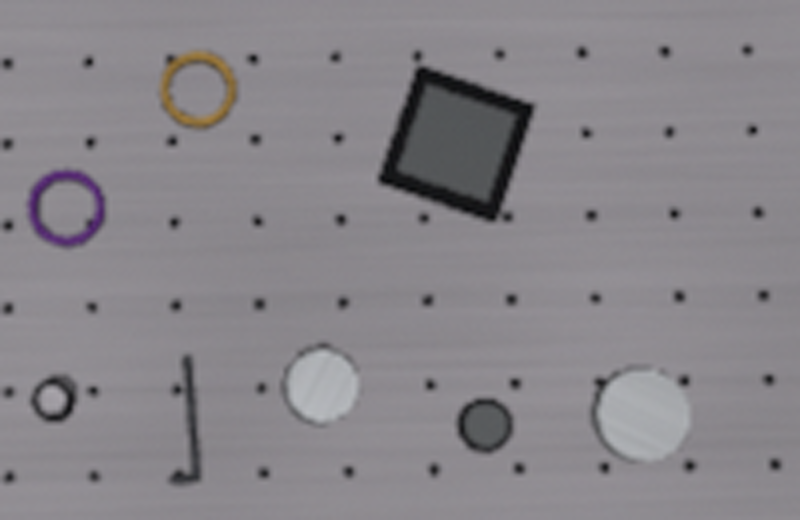

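```bash
cat >> h.py <<'E'
def tri(s=None):
    s=s or arm.sense();from scipy.spatial.transform import Rotation as R
    M=R.from_quat(s["tcp_rot"]).as_matrix()
    return s["tcp_pos"],np.degrees(np.arctan2(M[1,1],M[0,1])),M   # jaw heading
def plan(x,y,z,head=None,n=None):
    p,h,M=tri(); head=h if head is None else head
    turn=-(((head-h)+180)%360-180)   # about tool z (down)
    d=M.T@(np.array([x,y,z])-p)
    N=n or int(max(np.ceil(abs(turn)/6.5),np.ceil(np.linalg.norm(d)/.038),1))
    for _ in range(60):
        t=np.radians(turn/N); S=sum(np.exp(1j*t*k) for k in range(N))
        s=(d[0]+1j*d[1])/S*100
        if n or max(abs(s),abs(d[2]*100/N))<3.9: break
        N+=1
    print("tcp",p.round(4),"head",h.round(1),"N",N,"row",[s.real.round(3),s.imag.round(3),(d[2]*100/N).round(3),round(turn/N,2)])
E
cat > meas.py <<'E'
from h import *
from scipy.optimize import least_squares
im=cv2.imread("pics/top0.png");c=arm.calibration("top")
g=cv2.cvtColor(im,cv2.COLOR_BGR2GRAY).astype(float);hsv=cv2.cvtColor(im,cv2.COLOR_BGR2HSV)
def blob(mask,box):
    m=np.zeros_like(mask);x0,y0,x1,y1=box;m[y0:y1,x0:x1]=mask[y0:y1,x0:x1]
    n,l,st,ce=cv2.connectedComponentsWithStats(m.astype(np.uint8))
    i=1+np.argmax(st[1:,4]);return ce[i],st[i,4],(l==i)
bright=(g>165).astype(np.uint8);dark=(g<60).astype(np.uint8)
gold=((hsv[...,0]>8)&(hsv[...,0]<35)&(hsv[...,1]>70)).astype(np.uint8)
for n,m,b,z in [("low",bright,(360,215,412,262),.018),("tall",bright,(290,215,322,248),.03),("collar",gold,(260,143,290,172),.012),("slimface",bright,(230,226,248,245),.03),("wideface",bright,(135,236,160,258),.018),("round",dark,(150,138,198,185),.012),("sq",dark,(315,148,362,192),.012)]:
    ce,a,mm=blob(m,b);P=onz(c,*ce,z)
    d=np.linalg.norm(np.array(onz(c,ce[0]+.5,ce[1],z))-onz(c,ce[0]-.5,ce[1],z))
    print(n,ce.round(2),"eqdiam mm",(2*np.sqrt(a/np.pi)*d*1000).round(1),P.round(4))
    if n=="sq":
        r=cv2.minAreaRect(np.argwhere(mm)[:,::-1].astype(np.float32));print(r)
E
python3 meas.py
```

```text
low [385.42 238.76] eqdiam mm 48.0 [ 0.454  -0.2674  0.018 ]
tall [305.32 231.17] eqdiam mm 38.2 [ 0.4739 -0.0813  0.03  ]
collar [273.93 156.86] eqdiam mm 29.6 [ 0.6545 -0.0129  0.012 ]Traceback (most recent call last):
  File "meas.py", line 12, in <module>
    ce,a,mm=blob(m,b);P=onz(c,*ce,z)
            ~~~~^^^^^
  File "meas.py", line 8, in blob
    i=1+np.argmax(st[1:,4]);return ce[i],st[i,4],(l==i)
        ~~~~~~~~~^^^^^^^^^^
    return _wrapfunc(a, 'argmax', axis=axis, out=out, **kwds)
    return bound(*args, **kwds)
ValueError: attempt to get argmax of an empty sequence
```

```bash
sed -i 's/("slimface",bright/("slimface",(g>140).astype(np.uint8)/;s/(230,226,248,245)/(233,230,244,240)/;s/("wideface",bright/("wideface",(g>140).astype(np.uint8)/;s/(135,236,160,258)/(141,243,152,253)/;s/(g>165)/(g>155)/' meas.py; python3 meas.py; python3 -c "
from h import *
plan(.454,-.268,.10,-30)"
```

```text
low [385.62 238.41] eqdiam mm 51.2 [ 0.4548 -0.2679  0.018 ]
tall [305.34 231.03] eqdiam mm 39.6 [ 0.4742 -0.0814  0.03  ]
collar [273.93 156.86] eqdiam mm 29.6 [ 0.6545 -0.0129  0.012 ]
slimface [237.58 234.15] eqdiam mm 13.3 [0.4696 0.0749 0.03  ]
wideface [145.12 247.28] eqdiam mm 16.7 [0.4434 0.2914 0.018 ]
round [173.62 161.62] eqdiam mm 57.8 [0.6473 0.2286 0.012 ]
sq [338.58 170.89] eqdiam mm 51.9 [ 0.6174 -0.1666  0.012 ]
((338.5, 170.5), (30.357860565185547, 30.35786247253418), 18.43494987487793)
tcp [0.1952 0.5933 0.2261] head 71.8 N 27 row [np.float64(-3.791), np.float64(-0.402), np.float64(0.471), np.float64(3.77)]
```

Request:
play_rows(rows=[[[-1,-3.8,-0.4,0,3.77],[-1,-3.8,-0.4,0,3.77],[-1,-3.8,-0.4,0,3.77],[-1,-3.8,-0.4,0,3.77],[-1,-3.8,-0.4,0,3.77],[-1,-3.8,-0.4,0,3.77],[-1,-3.8,-0.4,0,3.77],[-1,-3.8,-0.4,0,3.77],[-1,-3.8,-0.4,0,3.77],[-1,-3.8,-0.4,0,3.77],[-1,-3.8,-0.4,0,3.77],[-1,-3.8,-0.4,0,3.77]]])

```text
t: 1.15
tcp_pos: [0.5123, 0.2763, 0.2265]
tcp_rot: [0.527, 0.85, -0.0, 0.0]
force: [1.1, -0.4, -0.1]
gripper_width: 0.092
```

```bash
python3 -c "
from h import *
plan(.454,-.268,.10,-30)"
```

```text
tcp [0.5123 0.2763 0.2265] head 26.4 N 15 row [np.float64(-3.778), np.float64(-0.409), np.float64(0.844), np.float64(3.76)]
```

Request:
play_rows(rows=[[[-1,-3.78,-0.41,0.84,3.76],[-1,-3.78,-0.41,0.84,3.76],[-1,-3.78,-0.41,0.84,3.76],[-1,-3.78,-0.41,0.84,3.76],[-1,-3.78,-0.41,0.84,3.76],[-1,-3.78,-0.41,0.84,3.76],[-1,-3.78,-0.41,0.84,3.76],[-1,-3.78,-0.41,0.84,3.76],[-1,-3.78,-0.41,0.84,3.76],[-1,-3.78,-0.41,0.84,3.76],[-1,-3.78,-0.41,0.84,3.76],[-1,-3.78,-0.41,0.84,3.76]]])

```text
t: 2.15
tcp_pos: [0.5085, -0.1684, 0.1255]
tcp_rot: [0.813, 0.583, 0.0, 0.0]
force: [0.8, -0.6, -0.0]
gripper_width: 0.0919
```

Request:
play_rows(rows=[[[-1,-3.78,-0.41,0.84,3.76],[-1,-3.78,-0.41,0.84,3.76],[-1,-3.78,-0.41,0.84,3.76],[-1,0,0,0,0],[-1,0,0,0,0]]])

```text
t: 2.57
tcp_pos: [0.4526, -0.2688, 0.1003]
tcp_rot: [0.867, 0.499, -0.001, -0.0]
force: [0.8, -0.8, 0.2]
gripper_width: 0.0916
```

```bash
cat > w.py <<'E'
import sys
from h import *
# name r z x y : overlay expected circle in wrist view
n=sys.argv[1]; c=arm.calibration("wrist"); im=arm.snapshot("wrist").copy()
np.save("pics/"+n,im)
save(im,n+"_raw.png")
for a in sys.argv[2:]:
    x,y,z,r=map(float,a.split(","))
    cv2.polylines(im,[np.round(circ(c,x,y,z,r)).astype(int)],True,(255,0,0),1)
    print(np.round(proj(c,(x,y,z)),1))
save(im,n+".png")
E
python3 -c "
from h import *
plan(.454,-.268,.10,-30)"; python3 w.py low1 .4548,-.2679,.018,.027
```

```text
tcp [ 0.4526 -0.2688  0.1003] head -30.1 N 1 row [np.float64(0.135), np.float64(0.082), np.float64(0.034), np.float64(-0.15)]
[262.3 197.1]
```

View pics/low1.png

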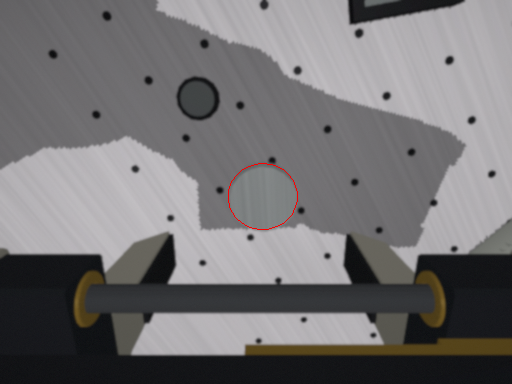

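```bash
python3 -c "
from h import *
plan(.4545,-.268,.0075)"
```

```text
tcp [ 0.4541 -0.267   0.1005] head -29.9 N 3 row [np.float64(-0.024), np.float64(0.029), np.float64(3.1), np.float64(-0.0)]
```

Request:
play_rows(rows=[[[-1,0,0.1,3,0],[-1,0,0,3,0],[-1,0,0,2,0],[-1,0,0,1.3,0],[-1,0,0,0,0],[-1,0,0,0,0]]])

```text
t: 3.12
tcp_pos: [0.4561, -0.2658, 0.0075]
tcp_rot: [0.865, 0.502, -0.0, -0.001]
force: [0.4, 0.0, 0.8]
gripper_width: 0.0917
```

Request:
play_rows(rows=[[[1,0,0,0,0],[1,0,0,0,0],[1,0,0,0,0],[1,0,0,0,0],[1,0,0,0,0],[1,0,0,0,0],[1,0,0,0,0],[1,0,0,0,0],[1,0,0,0,0],[1,0,0,0,0]]])

```text
t: 3.95
tcp_pos: [0.4556, -0.2673, 0.0079]
tcp_rot: [0.865, 0.501, 0.0, 0.0]
force: [0.7, 1.3, 5.9]
gripper_width: 0.0531
```

Request:
play_rows(rows=[[[1,0,0,-1,0],[1,0,0,-2.5,0],[1,0,0,-3,0],[1,0,0,-3,0],[1,0,0,0,0],[1,0,0,0,0]]])

```text
t: 4.45
tcp_pos: [0.4563, -0.2675, 0.1043]
tcp_rot: [0.865, 0.501, 0.001, 0.001]
force: [0.4, -0.7, -1.9]
gripper_width: 0.0531
```

```bash
python3 -c "
from h import *
print(arm.sense()['gripper_width'])
plan(.6473,.2286,.1,15)"
```

```text
0.05311320782707351
tcp [ 0.4563 -0.2675  0.1043] head -29.8 N 14 row [np.float64(3.81), np.float64(0.812), np.float64(0.032), np.float64(-3.2)]
```

Request:
play_rows(rows=[[[1,2,0.42,0,-1.6],[1,3.8,0.81,0,-3.2],[1,3.8,0.81,0,-3.2],[1,3.8,0.81,0,-3.2],[1,3.8,0.81,0,-3.2],[1,3.8,0.81,0,-3.2],[1,3.8,0.81,0,-3.2],[1,3.8,0.81,0,-3.2],[1,3.8,0.81,0,-3.2],[1,3.8,0.81,0,-3.2],[1,3.8,0.81,0,-3.2],[1,3.8,0.81,0,-3.2]]])

```text
t: 5.45
tcp_pos: [0.6414, 0.1333, 0.1009]
tcp_rot: [0.662, 0.749, -0.001, -0.001]
force: [1.2, -1.1, -1.2]
gripper_width: 0.053
```

Request:
play_rows(rows=[[[1,3.8,0.81,0,-3.2],[1,3.8,0.81,0,-3.2],[1,2,0.42,0,-1.6],[1,0,0,0,0],[1,0,0,0,0]]])

```text
t: 5.87
tcp_pos: [0.6448, 0.2311, 0.1009]
tcp_rot: [0.608, 0.794, -0.001, -0.001]
force: [0.3, -1.1, -1.8]
gripper_width: 0.0529
```

```bash
python3 -c "
from h import *
plan(.6473,.2286,.1)"; python3 w.py rs1 .6473,.2286,.012,.045 .6473,.2286,.012,.035
python3 - <<'E'
from h import *
im=arm.snapshot("top").copy();save(im,"rs1t.png",(100,100,250,220),4)
E
```

```text
tcp [0.6448 0.2311 0.1009] head 15.1 N 1 row [np.float64(-0.302), np.float64(0.174), np.float64(0.091), np.float64(-0.0)]
[262.8 201. ]
[262.8 201. ]
```

View pics/rs1.png

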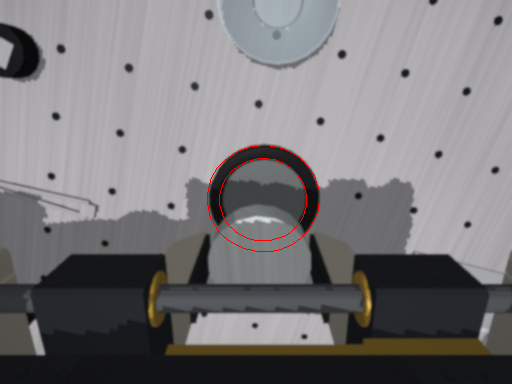

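Request:
play_rows(rows=[[[1,-0.3,0.17,0,0],[1,0,0,3,0],[1,0,0,3,0],[1,0,0,1.5,0],[1,0,0,0.5,0],[1,0,0,0,0],[1,0,0,0,0]]])

```text
t: 6.55
tcp_pos: [0.6496, 0.2261, 0.0236]
tcp_rot: [0.61, 0.793, 0.0, 0.0]
force: [-0.3, 0.5, -1.2]
gripper_width: 0.0529
```

```bash
python3 -c "
from h import *
plan(.6473,.2286,.016)"; python3 w.py rs2 .6473,.2286,.012,.045 .6473,.2286,.026,.027
```

```text
tcp [0.6496 0.2261 0.0236] head 14.9 N 1 row [np.float64(0.298), np.float64(-0.156), np.float64(0.759), np.float64(-0.0)]
[258.1 236.3]
[258.  247.9]
```

View pics/rs2.png

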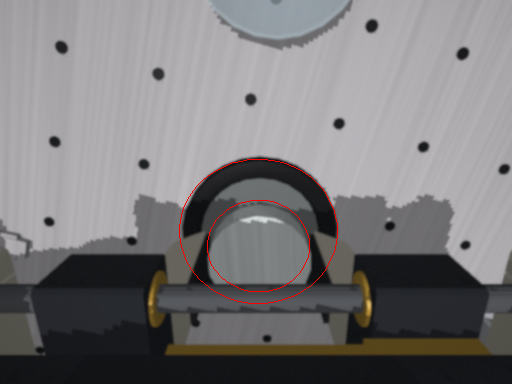

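```bash
python3 -c "
from h import *
plan(.6473,.2286,.016)
plan(.6473,.2286,.016)"
```

```text
tcp [0.65   0.2265 0.0242] head 14.9 N 1 row [np.float64(0.268), np.float64(-0.208), np.float64(0.817), np.float64(-0.0)]
tcp [0.65   0.2265 0.0242] head 14.9 N 1 row [np.float64(0.268), np.float64(-0.208), np.float64(0.817), np.float64(-0.0)]
```

Request:
play_rows(rows=[[[1,0.15,-0.1,0,0],[1,0,0,0.3,0],[1,0,0,0,0],[1,0,0,0,0],[1,0,0,0,0]]])

```text
t: 7.02
tcp_pos: [0.6474, 0.2284, 0.02]
tcp_rot: [0.609, 0.793, 0.0, 0.0]
force: [0.2, -0.6, -1.7]
gripper_width: 0.0534
```

```bash
python3 -c "
from h import *
plan(.6473,.2286,.016)
print(arm.sense()['joint_vel'])"
```

```text
tcp [0.6474 0.2284 0.02  ] head 15.0 N 1 row [np.float64(0.025), np.float64(-0.007), np.float64(0.396), np.float64(-0.0)]
[1.33331756e-03 3.02479777e-03 5.82355578e-04 7.04381376e-05
 4.05682584e-04 9.49326864e-04 8.04289604e-04]
```

Request:
play_rows(rows=[[[1,0,0,0.3,0],[1,0,0,0.1,0],[1,0,0,0,0],[1,0,0,0,0]]])

```text
t: 7.35
tcp_pos: [0.6475, 0.2283, 0.0161]
tcp_rot: [0.609, 0.793, 0.0, 0.0]
force: [-1.2, -0.2, 4.3]
gripper_width: 0.053
```

Contact (4 N up): release and lift.

Request:
play_rows(rows=[[[-1,0,0,0,0],[-1,0,0,0,0],[-1,0,0,0,0],[-1,0,0,0,0],[-1,0,0,0,0],[-1,0,0,-1,0],[-1,0,0,-2.5,0],[-1,0,0,-3,0],[-1,0,0,-3,0],[-1,0,0,0,0],[-1,0,0,0,0]]])

```text
t: 8.27
tcp_pos: [0.6489, 0.2287, 0.1137]
tcp_rot: [0.609, 0.793, 0.002, 0.001]
force: [-1.0, 0.0, -0.5]
gripper_width: 0.092
```

```bash
python3 w.py rs3 .6473,.2286,.012,.045 .6473,.2286,.026,.027;python3 -c "
from h import *
plan(.6545,-.0148,.1,0)"
```

```text
[257.9 192.2]
[257.9 197.7]
tcp [0.6477 0.2284 0.1118] head 14.9 N 7 row [np.float64(-3.461), np.float64(-0.421), np.float64(0.166), np.float64(2.14)]
```

View pics/rs3.png

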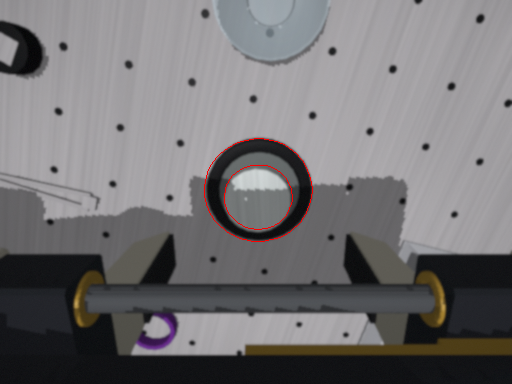

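Request:
play_rows(rows=[[[-1,-2,-0.2,0,1],[-1,-3.5,-0.42,0,2.14],[-1,-3.5,-0.42,0,2.14],[-1,-3.5,-0.42,0.5,2.14],[-1,-3.5,-0.42,0.5,2.14],[-1,-3.5,-0.42,0,2.14],[-1,-3.5,-0.42,0,2.14],[-1,-1.5,-0.2,0,1.1],[-1,0,0,0,0],[-1,0,0,0,0],[-1,0,0,0,0]]])

```text
t: 9.23
tcp_pos: [0.655, -0.0161, 0.0999]
tcp_rot: [0.707, 0.708, -0.0, -0.001]
force: [0.7, 0.7, -0.3]
gripper_width: 0.0917
```

```bash
python3 w.py co1 .6545,-.0140,.012,.023 .6545,-.0140,.012,.018;python3 -c "
from h import *
plan(.6545,-.0140,.1)"
```

```text
[260.  195.3]
[260.  195.3]
tcp [ 0.6551 -0.0155  0.1   ] head 0.1 N 1 row [np.float64(0.149), np.float64(-0.062), np.float64(0.003), np.float64(-0.0)]
```

View pics/co1.png

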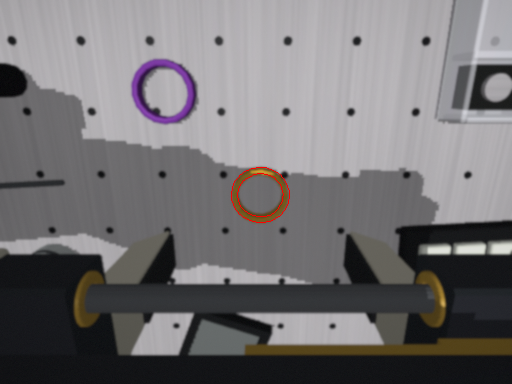

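Request:
play_rows(rows=[[[-1,0.1,-0.06,2,0],[-1,0,0,3,0],[-1,0,0,3,0],[-1,0,0,1.2,0],[-1,0,0,0,0],[-1,0,0,0,0],[-1,0,0,0,0]]])

```text
t: 9.87
tcp_pos: [0.656, -0.0162, 0.0103]
tcp_rot: [0.707, 0.707, 0.001, 0.001]
force: [0.1, -0.2, 0.2]
gripper_width: 0.0922
```

```bash
python3 -c "
from h import *
plan(.6545,-.0140,.004)"
```

```text
tcp [ 0.656  -0.0162  0.0103] head 0.0 N 1 row [np.float64(0.222), np.float64(-0.148), np.float64(0.628), np.float64(-0.0)]
```

Request:
play_rows(rows=[[[-1,0.12,-0.06,0.4,0],[-1,0,0,0,0],[-1,0,0,0,0],[-1,0,0,0,0]]])

```text
t: 10.2
tcp_pos: [0.6544, -0.0153, 0.0053]
tcp_rot: [0.707, 0.707, 0.0, 0.0]
force: [0.3, -0.2, 0.3]
gripper_width: 0.0916
```

Request:
play_rows(rows=[[[1,0.1,0,0.1,0],[1,0,0,0,0],[1,0,0,0,0],[1,0,0,0,0],[1,0,0,0,0],[1,0,0,0,0],[1,0,0,0,0],[1,0,0,0,0],[1,0,0,0,0],[1,0,0,0,0]]])

```text
t: 11.03
tcp_pos: [0.6542, -0.0144, 0.0037]
tcp_rot: [0.707, 0.707, 0.0, 0.0]
force: [-0.1, -0.4, 0.5]
gripper_width: 0.0444
```

```bash
python3 -c "
from h import *
plan(.6545,-.0140,.004)"
```

```text
tcp [ 0.6542 -0.0144  0.0037] head 0.0 N 1 row [np.float64(0.038), np.float64(0.035), np.float64(-0.028), np.float64(-0.0)]
```

Request:
play_rows(rows=[[[1,0,0,-1,0],[1,0,0,-2.5,0],[1,0,0,-3,0],[1,0,0,-3,0],[1,0,0,0,0],[1,0,0,0,0]]])

```text
t: 11.53
tcp_pos: [0.6556, -0.0145, 0.1014]
tcp_rot: [0.707, 0.707, 0.002, 0.001]
force: [0.2, -0.8, -0.8]
gripper_width: 0.0441
```

```bash
python3 -c "
from h import *
plan(.6473,.2286,.1,15)"
```

```text
tcp [ 0.6556 -0.0145  0.1014] head 0.0 N 7 row [np.float64(3.474), np.float64(0.272), np.float64(0.021), np.float64(-2.14)]
```

Request:
play_rows(rows=[[[1,1.7,0.13,0,-1.07],[1,3.47,0.27,0,-2.14],[1,3.47,0.27,0,-2.14],[1,3.47,0.27,0,-2.14],[1,3.47,0.27,0,-2.14],[1,3.47,0.27,0,-2.14],[1,3.47,0.27,0,-2.14],[1,1.7,0.13,0,-1.07],[1,0,0,0,0],[1,0,0,0,0],[1,0,0,0,0],[1,0,0,0,0]]])

```text
t: 12.53
tcp_pos: [0.6456, 0.2255, 0.0984]
tcp_rot: [0.61, 0.792, -0.001, 0.0]
force: [-0.2, 0.0, -0.3]
gripper_width: 0.0444
```

```bash
python3 w.py co2 .6473,.2286,.012,.045 .6473,.2286,.026,.027;python3 -c "
from h import *
plan(.6473,.2286,.1)"
```

```text
[263.5 195.3]
[263.7 201.3]
tcp [0.6457 0.2256 0.0986] head 14.8 N 1 row [np.float64(0.248), np.float64(0.23), np.float64(-0.143), np.float64(-0.0)]
```

View pics/co2.png

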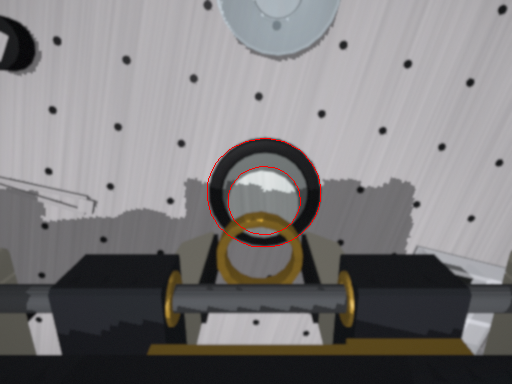

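Request:
play_rows(rows=[[[1,0.2,0.18,1,0],[1,0,0,3,0],[1,0,0,2,0],[1,0,0,0,0],[1,0,0,0,0],[1,0,0,0,0]]])

```text
t: 13.08
tcp_pos: [0.6474, 0.2298, 0.0395]
tcp_rot: [0.609, 0.793, 0.0, 0.0]
force: [-0.2, 0.3, -0.2]
gripper_width: 0.0443
```

```bash
python3 w.py co3 .6473,.2286,.012,.045 .6473,.2286,.026,.027;python3 -c "
from h import *
plan(.6473,.2286,.0295)"
```

```text
[259.9 231.1]
[260.  241.2]
tcp [0.6478 0.23   0.0401] head 15.0 N 1 row [np.float64(-0.123), np.float64(-0.086), np.float64(1.061), np.float64(-0.0)]
```

View pics/co3.png

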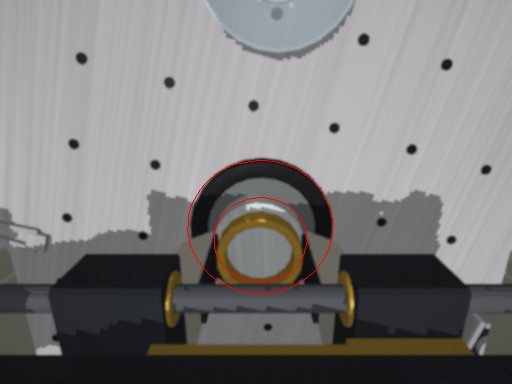

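Request:
play_rows(rows=[[[1,-0.05,-0.05,0.5,0],[1,0,0,0.3,0],[1,0,0,0,0],[1,0,0,0,0],[1,0,0,0,0]]])

```text
t: 13.55
tcp_pos: [0.6463, 0.2296, 0.031]
tcp_rot: [0.609, 0.793, 0.0, 0.0]
force: [-0.1, 0.1, 0.5]
gripper_width: 0.0445
```

```bash
python3 w.py co4 .6473,.2286,.026,.027  .6473,.2286,.04,.023;python3 -c "
from h import *
plan(.6473,.2286,.0295)"
```

```text
[262.1 248.4]
[262.3 261.3]
tcp [0.6464 0.2296 0.0309] head 15.0 N 1 row [np.float64(-0.122), np.float64(0.062), np.float64(0.144), np.float64(-0.0)]
```

View pics/co4.png

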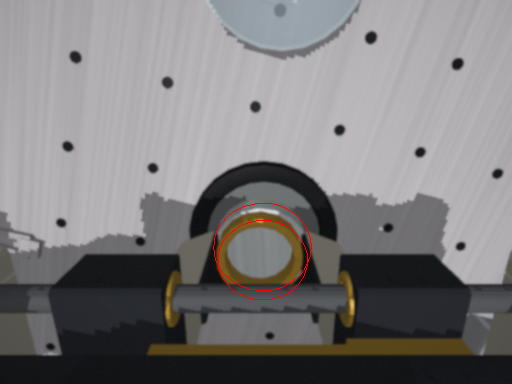

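```bash
python3 -c "
from h import *
im=np.load('pics/co4.npy'); save(im,'co4z.png',(185,150,340,300),5)"
```

```text
(no output)
```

View pics/co4z.png

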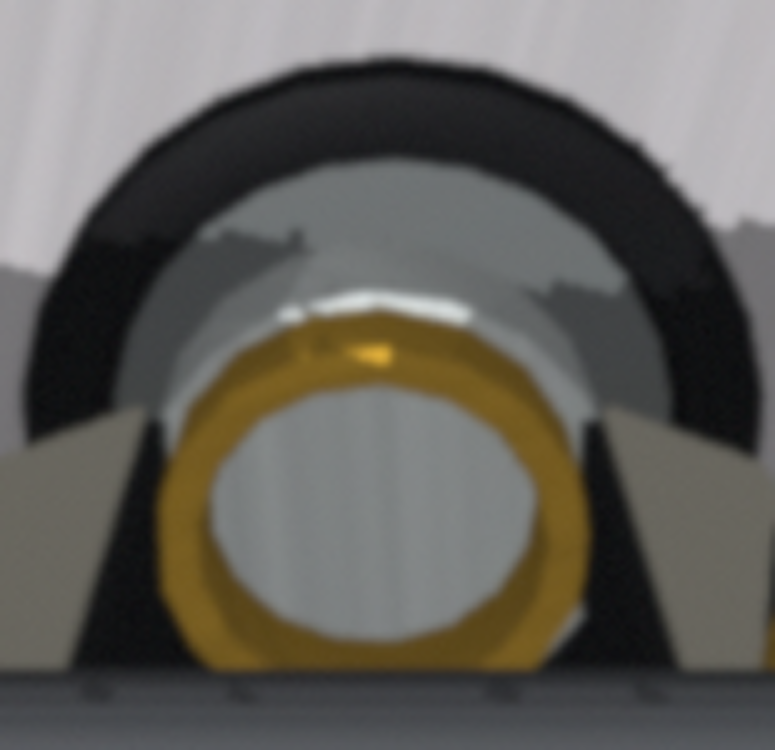

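Request:
play_rows(rows=[[[1,-0.12,0.03,0,0],[1,0,0,0,0],[1,0,0,0.12,0],[1,0,0,0.06,0],[1,0,0,0,0],[1,0,0,0,0]]])

```text
t: 14.1
tcp_pos: [0.6472, 0.2283, 0.0297]
tcp_rot: [0.609, 0.793, 0.0, 0.0]
force: [-1.6, -1.3, 6.2]
gripper_width: 0.0445
```

```bash
python3 -c "
from h import *
plan(.6473,.2286,.0295)
im=arm.snapshot('wrist');save(im,'co5z.png',(185,150,340,300),5)"
```

```text
tcp [0.6472 0.2283 0.0297] head 15.0 N 1 row [np.float64(0.024), np.float64(0.018), np.float64(0.019), np.float64(-0.0)]
```

View pics/co5z.png

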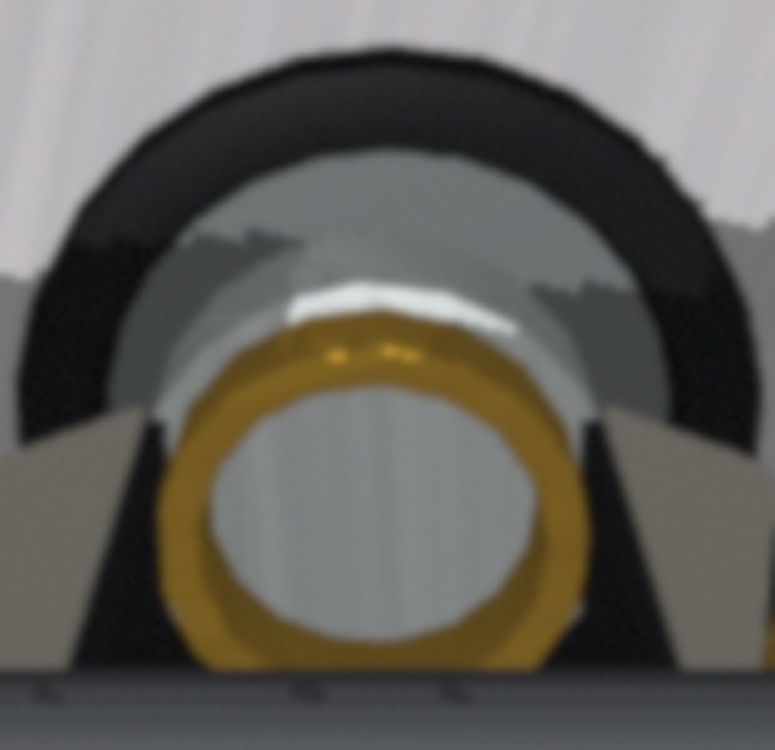

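In contact, gap at front now ~5 px (≈4 mm), as expected for centred. Release and lift.

Request:
play_rows(rows=[[[-1,0,0,-0.04,0],[-1,0,0,0,0],[-1,0,0,0,0],[-1,0,0,0,0],[-1,0,0,0,0],[-1,0,0,-1,0],[-1,0,0,-2.5,0],[-1,0,0,-3,0],[-1,0,0,-1.5,0],[-1,0,0,0,0],[-1,0,0,0,0],[-1,0,0,0,0]]])

```text
t: 15.15
tcp_pos: [0.6464, 0.2284, 0.1089]
tcp_rot: [0.609, 0.793, -0.0, -0.0]
force: [-0.4, -0.2, -1.1]
gripper_width: 0.0921
```

```bash
python3 w.py co6 .6473,.2286,.026,.027  .6473,.2286,.038,.023;python3 -c "
from h import *
im=np.load('pics/co6.npy'); save(im,'co6z.png',(185,120,340,270),5)
plan(.4696,.0749,.11,9)"
```

```text
[261.7 200.1]
[261.8 205.4]
tcp [0.6461 0.2283 0.1084] head 15.0 N 7 row [np.float64(-1.598), np.float64(-2.935), np.float64(-0.018), np.float64(0.86)]
```

View pics/co6z.png

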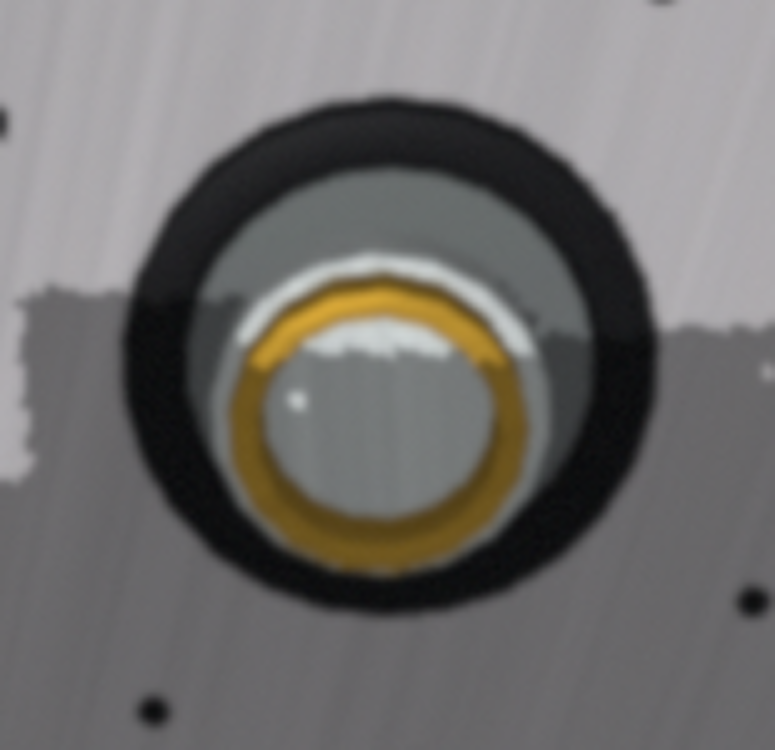

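Request:
play_rows(rows=[[[-1,-0.8,-1.5,0,0.43],[-1,-1.6,-2.94,0,0.86],[-1,-1.6,-2.94,0,0.86],[-1,-1.6,-2.94,0,0.86],[-1,-1.6,-2.94,0,0.86],[-1,-1.6,-2.94,0,0.86],[-1,-1.6,-2.94,0,0.86],[-1,-0.8,-1.5,0,0.43],[-1,0,0,0,0],[-1,0,0,0,0],[-1,0,0,0,0],[-1,0,0,0,0]]])

```text
t: 16.2
tcp_pos: [0.4702, 0.0756, 0.1091]
tcp_rot: [0.649, 0.761, 0.0, 0.0]
force: [-0.7, 0.0, -0.0]
gripper_width: 0.0918
```

```bash
python3 w.py sl1 .4696,.0749,.03,.012 .4696,.0749,.0,.012;python3 -c "
from h import *
plan(.4696,.0749,.11)"
```

```text
[259.5 202.3]
[259.4 190.5]
tcp [0.4701 0.0756 0.1091] head 9.0 N 1 row [np.float64(-0.058), np.float64(-0.064), np.float64(-0.09), np.float64(-0.0)]
```

View pics/sl1.png

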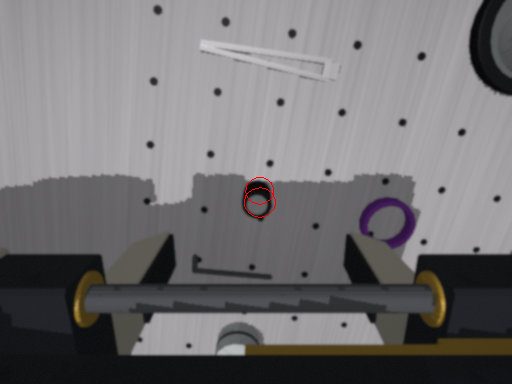

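```bash
python3 -c "
from h import *
im=cv2.imread('pics/sl1.png')[:,:,::-1]; save(im,'sl1z.png',(220,160,300,235),8)"
```

```text
(no output)
```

View pics/sl1z.png

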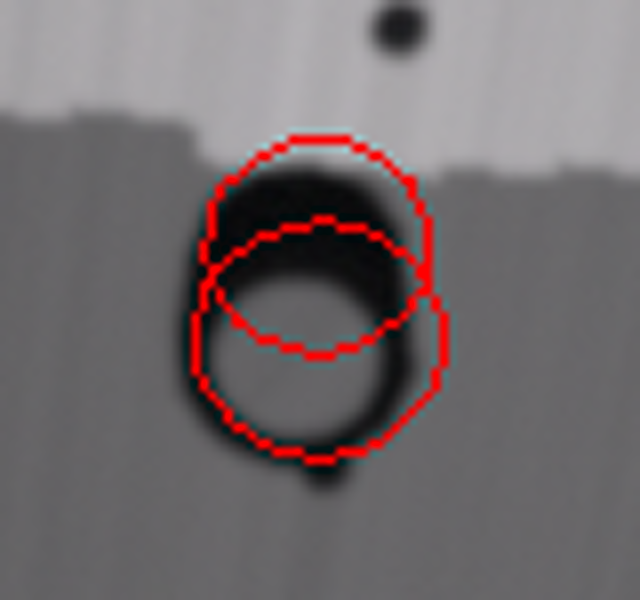

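Request:
play_rows(rows=[[[-1,-0.26,-0.3,2,0],[-1,0,0,2,0],[-1,0,0,0,0],[-1,0,0,0,0],[-1,0,0,0,0]]])

```text
t: 16.67
tcp_pos: [0.4674, 0.072, 0.0698]
tcp_rot: [0.65, 0.76, 0.0, 0.0]
force: [-0.4, -0.7, 0.1]
gripper_width: 0.0919
```

```bash
python3 w.py sl2 .4675,.0726,.03,.012 .4675,.0726,.0,.012;python3 -c "
from h import *
plan(.4675,.0726,.016)
im=cv2.imread('pics/sl2.png')[:,:,::-1]; save(im,'sl2z.png',(200,170,320,290),6)"
```

```text
[260.9 220.8]
[260.7 205. ]
tcp [0.4677 0.0721 0.0701] head 9.0 N 2 row [np.float64(0.027), np.float64(-0.007), np.float64(2.704), np.float64(-0.0)]
```

View pics/sl2z.png

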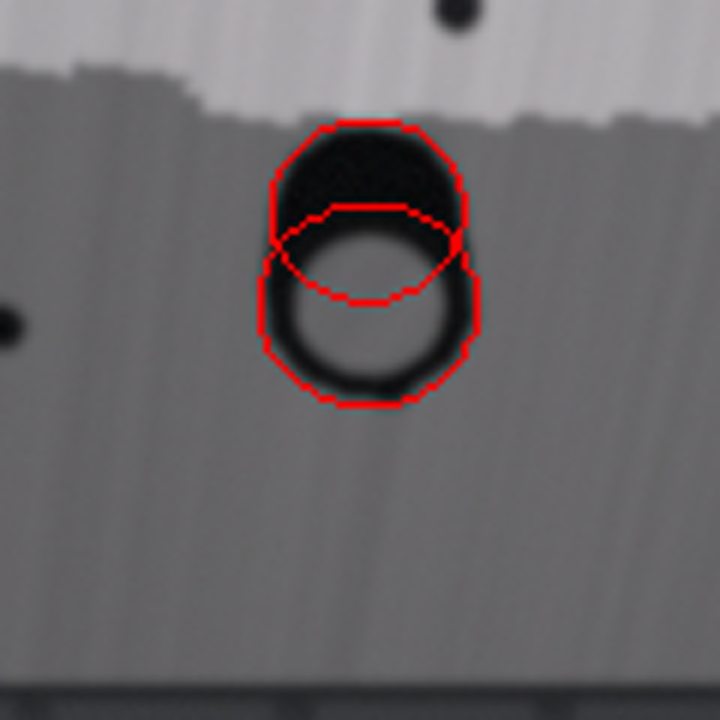

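Overlay matches the slim specimen at (261,221). Descend to 0.016 and grip.

Request:
play_rows(rows=[[[-1,0,0,2.5,0],[-1,0,0,2,0],[-1,0,0,0.9,0],[-1,0,0,0,0],[-1,0,0,0,0],[-1,0,0,0,0]]])

```text
t: 17.22
tcp_pos: [0.4676, 0.0719, 0.0164]
tcp_rot: [0.65, 0.76, 0.001, 0.0]
force: [-0.3, 0.0, 0.2]
gripper_width: 0.0917
```

```bash
python3 -c "
from h import *
plan(.4675,.0726,.016)"
```

```text
tcp [0.4676 0.0719 0.0164] head 9.0 N 1 row [np.float64(0.071), np.float64(-0.0), np.float64(0.036), np.float64(-0.0)]
```

Request:
play_rows(rows=[[[1,0.05,0,0,0],[1,0,0,0,0],[1,0,0,0,0],[1,0,0,0,0],[1,0,0,0,0],[1,0,0,0,0],[1,0,0,0,0],[1,0,0,0,0],[1,0,0,0,0],[1,0,0,0,0],[1,0,0,0,0],[1,0,0,0,0]]])

```text
t: 18.22
tcp_pos: [0.4667, 0.0723, 0.0153]
tcp_rot: [0.65, 0.76, 0.0, 0.0]
force: [0.1, -0.3, -0.8]
gripper_width: 0.0233
```

Request:
play_rows(rows=[[[1,0,0,-1,0],[1,0,0,-2.5,0],[1,0,0,-3,0],[1,0,0,-3,0],[1,0,0,-0.5,0],[1,0,0,0,0],[1,0,0,0,0]]])

```text
t: 18.8
tcp_pos: [0.4666, 0.0726, 0.1155]
tcp_rot: [0.65, 0.76, 0.0, 0.0]
force: [-0.4, -0.4, -1.2]
gripper_width: 0.0233
```

```bash
python3 -c "
from h import *
plan(.6473,.2284,.12,15)"
```

```text
tcp [0.4666 0.0726 0.1155] head 9.0 N 7 row [np.float64(1.664), np.float64(2.976), np.float64(-0.061), np.float64(-0.86)]
```

Request:
play_rows(rows=[[[1,0.8,1.5,0,-0.43],[1,1.66,2.97,0,-0.86],[1,1.66,2.97,0,-0.86],[1,1.66,2.97,0,-0.86],[1,1.66,2.97,0,-0.86],[1,1.66,2.97,0,-0.86],[1,1.66,2.97,0,-0.86],[1,0.8,1.5,0,-0.43],[1,0,0,0,0],[1,0,0,0,0],[1,0,0,0,0],[1,0,0,0,0]]])

```text
t: 19.8
tcp_pos: [0.6464, 0.2258, 0.1145]
tcp_rot: [0.609, 0.793, -0.001, -0.0]
force: [-0.3, -0.9, -0.4]
gripper_width: 0.0231
```

```bash
python3 w.py sl3 .6473,.2284,.038,.023 ;python3 -c "
from h import *
plan(.6473,.2284,.0425)"
```

```text
[262.6 199.8]
tcp [0.6466 0.226  0.115 ] head 14.9 N 2 row [np.float64(0.109), np.float64(0.067), np.float64(3.624), np.float64(-0.0)]
```

View pics/sl3.png

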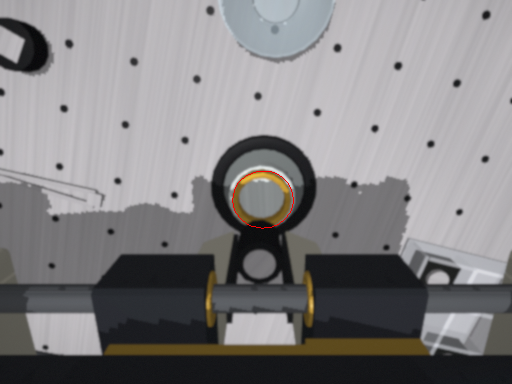

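Request:
play_rows(rows=[[[1,0.2,0.11,1.5,0],[1,0,0,2.5,0],[1,0,0,1.5,0],[1,0,0,0,0],[1,0,0,0,0],[1,0,0,0,0]]])

```text
t: 20.35
tcp_pos: [0.6485, 0.2293, 0.0616]
tcp_rot: [0.609, 0.793, 0.001, 0.0]
force: [0.6, 0.7, 0.7]
gripper_width: 0.0227
```

```bash
python3 w.py sl4 .6473,.2284,.038,.018 ;python3 -c "
from h import *
plan(.6473,.2284,.0425)
im=cv2.imread('pics/sl4.png')[:,:,::-1]; save(im,'sl4z.png',(185,150,340,300),5)"
```

```text
[258.4 232.9]
tcp [0.6488 0.2294 0.0619] head 15.0 N 1 row [np.float64(-0.06), np.float64(-0.177), np.float64(1.941), np.float64(-0.0)]
```

View pics/sl4z.png

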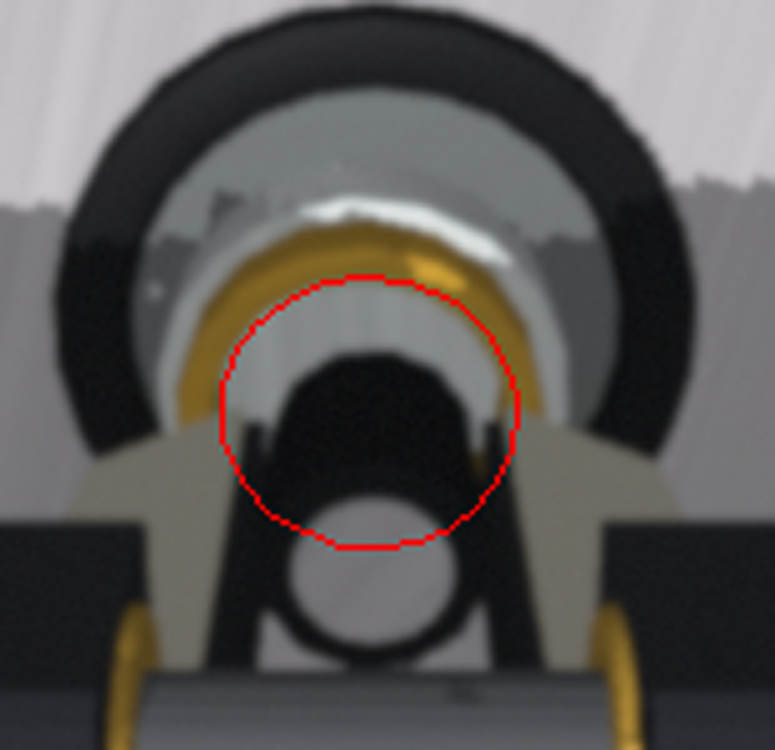

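Request:
play_rows(rows=[[[1,0,-0.13,0,0],[1,0,0,0,0],[1,0,0,1.0,0],[1,0,0,0.4,0],[1,0,0,0,0],[1,0,0,0,0],[1,0,0,0,0]]])

```text
t: 20.98
tcp_pos: [0.6467, 0.2291, 0.0462]
tcp_rot: [0.609, 0.793, -0.0, -0.0]
force: [-0.1, -0.1, 0.3]
gripper_width: 0.0227
```

```bash
python3 w.py sl5 .6473,.2284,.038,.018 ;python3 -c "
from h import *
plan(.6473,.2284,.0415)
im=np.load('pics/sl5.npy'); save(im,'sl5z.png',(185,150,340,300),5)"
```

```text
[261.6 245.2]
tcp [0.6468 0.2292 0.0464] head 15.0 N 1 row [np.float64(-0.086), np.float64(0.025), np.float64(0.486), np.float64(-0.0)]
```

View pics/sl5z.png

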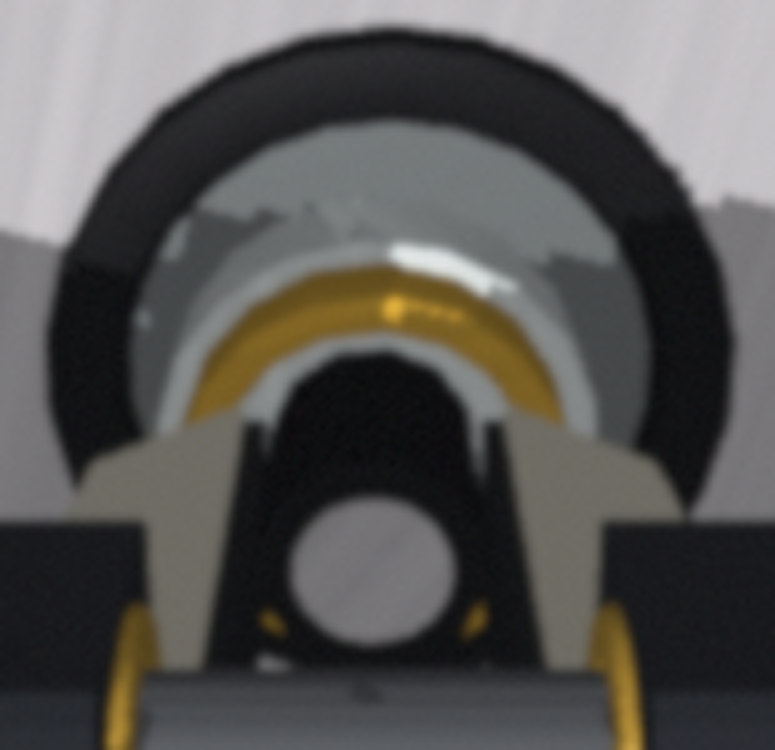

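Request:
play_rows(rows=[[[1,-0.03,0.04,0.3,0],[1,0,0,0.12,0],[1,0,0,0,0],[1,0,0,0,0],[1,0,0,0,0]]])

```text
t: 21.45
tcp_pos: [0.6472, 0.229, 0.0422]
tcp_rot: [0.609, 0.793, 0.0, 0.0]
force: [0.2, 1.2, -0.6]
gripper_width: 0.0236
```

Request:
play_rows(rows=[[[1,0,0,0.05,0],[1,0,0,0,0],[1,0,0,0,0]]])

```text
t: 21.7
tcp_pos: [0.6471, 0.229, 0.0416]
tcp_rot: [0.609, 0.793, 0.0, -0.0]
force: [0.6, -0.5, -0.2]
gripper_width: 0.0228
```

Request:
play_rows(rows=[[[1,0,0,0.05,0],[1,0,0,0,0],[1,0,0,0,0]]])

```text
t: 21.95
tcp_pos: [0.6473, 0.2291, 0.0414]
tcp_rot: [0.609, 0.793, 0.0, 0.0]
force: [-0.7, -0.2, 2.8]
gripper_width: 0.0231
```

Request:
play_rows(rows=[[[-1,0,0,0,0],[-1,0,0,0,0],[-1,0,0,0,0],[-1,0,0,0,0],[-1,0,0,0,0],[-1,0,0,0,0],[-1,0,0,-1,0],[-1,0,0,-3,0],[-1,0,0,-3,0],[-1,0,0,-1.5,0],[-1,0,0,0,0],[-1,0,0,0,0]]])

```text
t: 22.95
tcp_pos: [0.6479, 0.2292, 0.1278]
tcp_rot: [0.609, 0.793, 0.001, 0.001]
force: [-0.3, 0.8, -0.2]
gripper_width: 0.0914
```

```bash
python3 w.py sl6 .6473,.2284,.038,.018 ;python3 -c "
from h import *
plan(.4742,-.0822,.11,-10)
im=np.load('pics/sl6.npy'); save(im,'sl6z.png',(185,120,340,270),5)"
```

```text
[259.1 197.9]
tcp [0.647  0.229  0.1264] head 15.0 N 10 row [np.float64(-3.017), np.float64(-1.943), np.float64(0.162), np.float64(2.5)]
```

View pics/sl6z.png

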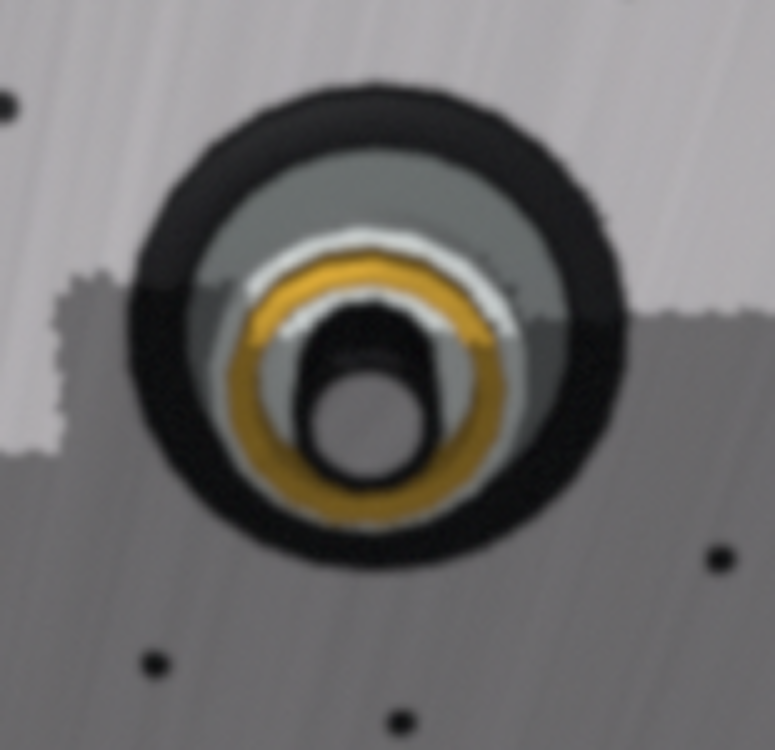

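Slim specimen stands upright and centred inside the collar. Now the tall riser.

Request:
play_rows(rows=[[[-1,-1.5,-0.97,0,1.25],[-1,-3.02,-1.94,0,2.5],[-1,-3.02,-1.94,0,2.5],[-1,-3.02,-1.94,0,2.5],[-1,-3.02,-1.94,0.3,2.5],[-1,-3.02,-1.94,0.3,2.5],[-1,-3.02,-1.94,0.3,2.5],[-1,-3.02,-1.94,0.3,2.5],[-1,-3.02,-1.94,0.3,2.5],[-1,-3.02,-1.94,0.2,2.5],[-1,-1.5,-0.97,0,1.25]]])

```text
t: 23.92
tcp_pos: [0.47, -0.0855, 0.1079]
tcp_rot: [0.768, 0.64, -0.002, -0.001]
force: [0.7, 0.2, -1.3]
gripper_width: 0.0918
```

Request:
play_rows(rows=[[[-1,0,0,0,0],[-1,0,0,0,0],[-1,0,0,0,0]]])

```text
t: 24.17
tcp_pos: [0.4749, -0.0811, 0.1088]
tcp_rot: [0.766, 0.643, 0.0, -0.0]
force: [1.3, 1.2, -0.4]
gripper_width: 0.0916
```

```bash
python3 w.py ta1 .4742,-.0822,.03,.021 .4742,-.0822,.0,.021;python3 -c "
from h import *
plan(.4742,-.0822,.11)"
```

```text
[259.8 202.7]
[259.7 190.9]
tcp [ 0.4751 -0.0809  0.1089] head -9.9 N 1 row [np.float64(-0.141), np.float64(-0.068), np.float64(-0.11), np.float64(-0.0)]
```

View pics/ta1.png

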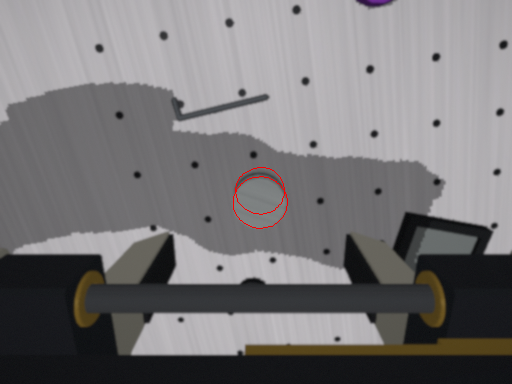

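```bash
python3 -c "
from h import *
im=cv2.imread('pics/ta1.png')[:,:,::-1]; save(im,'ta1z.png',(210,145,310,245),6)
im=np.load('pics/ta1.npy'); save(im,'ta1y.png',(210,145,310,245),6)"
```

```text
(no output)
```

View pics/ta1z.png

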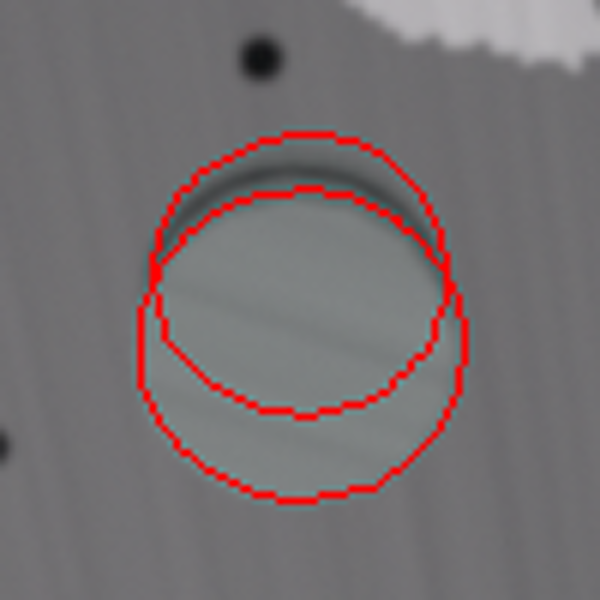

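View pics/ta1y.png

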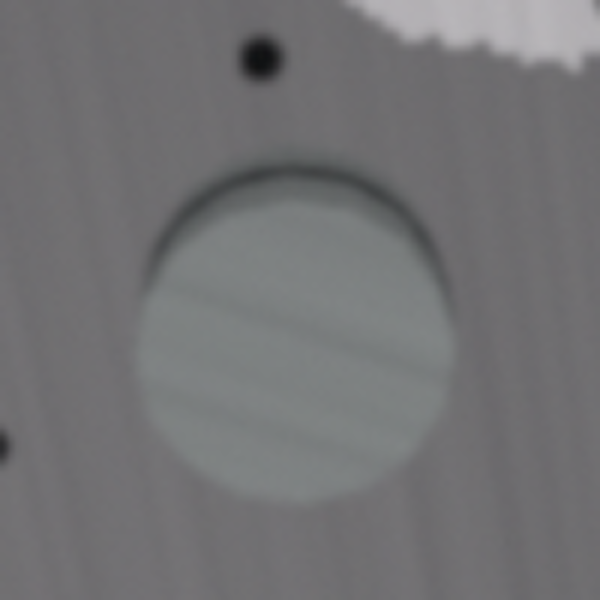

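Request:
play_rows(rows=[[[-1,-0.24,-0.14,2.5,0],[-1,0,0,3,0],[-1,0,0,3,0],[-1,0,0,1,0],[-1,0,0,0,0],[-1,0,0,0,0],[-1,0,0,0,0]]])

```text
t: 24.8
tcp_pos: [0.4736, -0.0842, 0.0152]
tcp_rot: [0.766, 0.643, 0.001, 0.001]
force: [0.6, -0.8, 0.5]
gripper_width: 0.0918
```

```bash
python3 -c "
from h import *
plan(.4733,-.0831,.008)"
```

```text
tcp [ 0.4736 -0.0842  0.0152] head -10.0 N 1 row [np.float64(0.104), np.float64(-0.049), np.float64(0.724), np.float64(-0.0)]
```

Request:
play_rows(rows=[[[-1,0.07,0,0.5,0],[-1,0,0,0.1,0],[-1,0,0,0,0],[-1,0,0,0,0]]])

```text
t: 25.13
tcp_pos: [0.4728, -0.0835, 0.0085]
tcp_rot: [0.766, 0.643, 0.0, 0.0]
force: [0.3, -0.5, 0.5]
gripper_width: 0.0912
```

Request:
play_rows(rows=[[[1,0,0,0,0],[1,0,0,0,0],[1,0,0,0,0],[1,0,0,0,0],[1,0,0,0,0],[1,0,0,0,0],[1,0,0,0,0],[1,0,0,0,0],[1,0,0,0,0],[1,0,0,0,0],[1,0,0,0,0]]])

```text
t: 26.05
tcp_pos: [0.4727, -0.0836, 0.0081]
tcp_rot: [0.766, 0.643, 0.0, 0.0]
force: [0.8, -0.6, -0.6]
gripper_width: 0.0415
```

Request:
play_rows(rows=[[[1,0,0,-1,0],[1,0,0,-2.5,0],[1,0,0,-3,0],[1,0,0,-3,0],[1,0,0,0,0],[1,0,0,0,0]]])

```text
t: 26.55
tcp_pos: [0.4736, -0.0835, 0.1048]
tcp_rot: [0.766, 0.643, 0.002, 0.001]
force: [-0.2, -0.1, -1.7]
gripper_width: 0.041
```

```bash
python3 -c "
from h import *
plan(.6172,-.1673,.11,-15)"
```

```text
tcp [ 0.4736 -0.0835  0.1048] head -10.0 N 5 row [np.float64(-1.043), np.float64(3.158), np.float64(-0.094), np.float64(1.0)]
```

Request:
play_rows(rows=[[[1,-0.5,1.6,0,0.5],[1,-1.04,3.16,0,1],[1,-1.04,3.16,0,1],[1,-1.04,3.16,0,1],[1,-1.04,3.16,0,1],[1,-0.54,1.6,0,0.5],[1,0,0,0,0],[1,0,0,0,0],[1,0,0,0,0],[1,0,0,0,0]]])

```text
t: 27.38
tcp_pos: [0.6153, -0.1666, 0.1024]
tcp_rot: [0.793, 0.609, -0.0, -0.001]
force: [0.4, 0.2, -0.9]
gripper_width: 0.0416
```

```bash
python3 w.py sq1 .6172,-.1673,.012,.037 .6172,-.1673,.012,.0523;python3 -c "
from h import *
plan(.6172,-.1673,.016)"
```

```text
[263.2 196.7]
[263.2 196.7]
tcp [ 0.6155 -0.1666  0.1027] head -15.0 N 3 row [np.float64(-0.012), np.float64(0.064), np.float64(2.891), np.float64(-0.0)]
```

View pics/sq1.png

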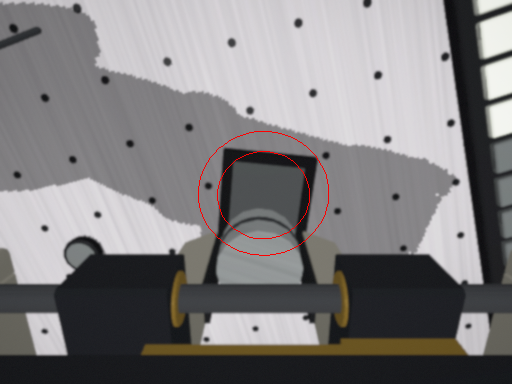

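Request:
play_rows(rows=[[[1,0.1,0.13,2,0],[1,0,0,3,0],[1,0,0,2,0],[1,0,0,0,0],[1,0,0,0,0],[1,0,0,0,0]]])

```text
t: 27.93
tcp_pos: [0.6186, -0.167, 0.0345]
tcp_rot: [0.793, 0.609, 0.0, 0.001]
force: [-0.0, -0.0, -0.7]
gripper_width: 0.0414
```

```bash
python3 w.py sq2 .6172,-.1673,.012,.0523;python3 -c "
from h import *
plan(.6172,-.1673,.016)
im=cv2.imread('pics/sq2.png')[:,:,::-1]; save(im,'sq2z.png',(170,140,350,300),4.4)"
```

```text
[258.6 233.3]
tcp [ 0.619  -0.1672  0.0349] head -15.0 N 1 row [np.float64(-0.056), np.float64(-0.179), np.float64(1.886), np.float64(-0.0)]
```

View pics/sq2z.png

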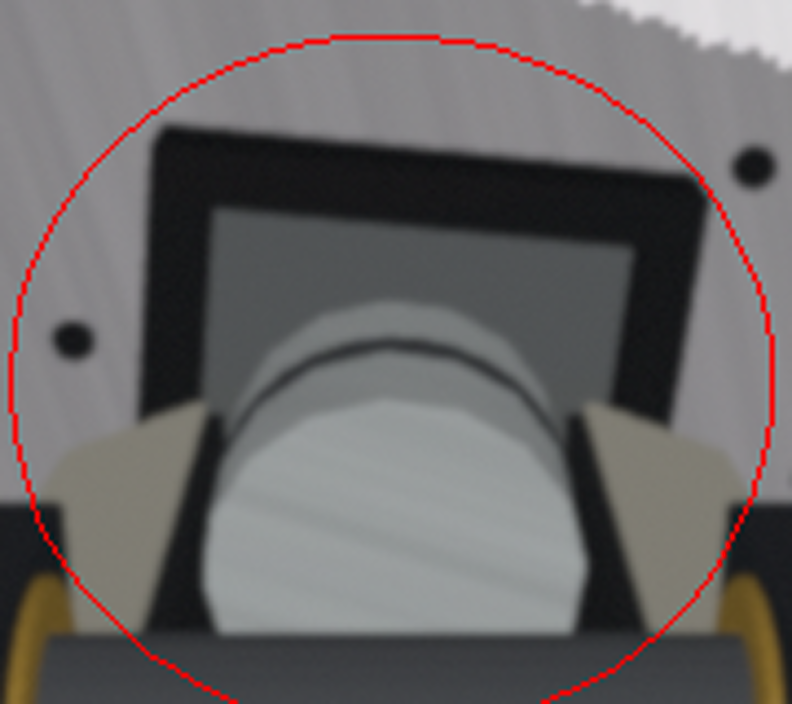

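Request:
play_rows(rows=[[[1,-0.03,-0.08,1,0],[1,0,0,0.4,0],[1,0,0,0,0],[1,0,0,0,0],[1,0,0,0,0]]])

```text
t: 28.4
tcp_pos: [0.6173, -0.167, 0.0192]
tcp_rot: [0.793, 0.609, 0.0, 0.0]
force: [0.3, -0.4, -0.8]
gripper_width: 0.0413
```

```bash
python3 -c "
from h import *
im=arm.snapshot('wrist'); save(im,'sq3z.png',(170,140,350,300),4.4)
plan(.6172,-.1673,.016)"
```

```text
tcp [ 0.6174 -0.1671  0.0193] head -15.0 N 1 row [np.float64(-0.025), np.float64(-0.012), np.float64(0.331), np.float64(-0.0)]
```

View pics/sq3z.png

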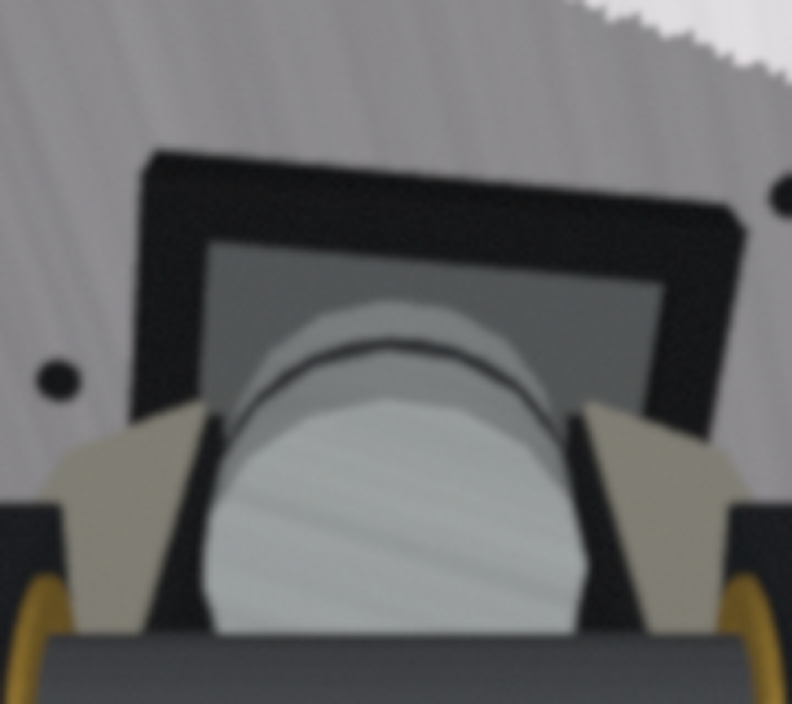

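Request:
play_rows(rows=[[[1,-0.05,0.3,0,0],[1,0,0,0,0],[1,0,0,0.25,0],[1,0,0,0.06,0],[1,0,0,0,0],[1,0,0,0,0]]])

```text
t: 28.95
tcp_pos: [0.6203, -0.1684, 0.0162]
tcp_rot: [0.793, 0.609, 0.0, 0.0]
force: [-0.2, 0.2, 0.6]
gripper_width: 0.0415
```

Request:
play_rows(rows=[[[1,0,0,0.05,0],[1,0,0,0,0],[1,0,0,0,0]]])

```text
t: 29.2
tcp_pos: [0.6203, -0.1684, 0.0162]
tcp_rot: [0.793, 0.609, 0.0, 0.0]
force: [-1.6, -0.4, 6.9]
gripper_width: 0.0415
```

Contact. Release, lift.

Request:
play_rows(rows=[[[-1,0,0,-0.03,0],[-1,0,0,0,0],[-1,0,0,0,0],[-1,0,0,0,0],[-1,0,0,0,0],[-1,0,0,0,0],[-1,0,0,-1,0],[-1,0,0,-3,0],[-1,0,0,-3,0],[-1,0,0,-3,0],[-1,0,0,0,0],[-1,0,0,0,0]]])

```text
t: 30.2
tcp_pos: [0.6213, -0.1688, 0.1185]
tcp_rot: [0.793, 0.609, 0.002, 0.002]
force: [-0.2, 0.4, -1.1]
gripper_width: 0.0915
```

Request:
play_rows(rows=[[[-1,0,0,0,0],[-1,0,0,0,0]]])

```text
t: 30.37
tcp_pos: [0.6193, -0.1678, 0.115]
tcp_rot: [0.793, 0.609, -0.0, -0.001]
force: [0.6, 0.8, -0.0]
gripper_width: 0.092
```

```bash
python3 w.py sq4 .6203,-.1684,.038,.021; python3 -c "
from h import *
plan(.444,.287,.12,33)
im=cv2.imread('pics/sq4.png')[:,:,::-1]; save(im,'sq4z.png',(185,120,340,270),5)"
```

```text
[262.  202.4]
tcp [ 0.6193 -0.1679  0.1148] head -15.0 N 13 row [np.float64(3.748), np.float64(-0.929), np.float64(-0.036), np.float64(-3.69)]
```

View pics/sq4z.png

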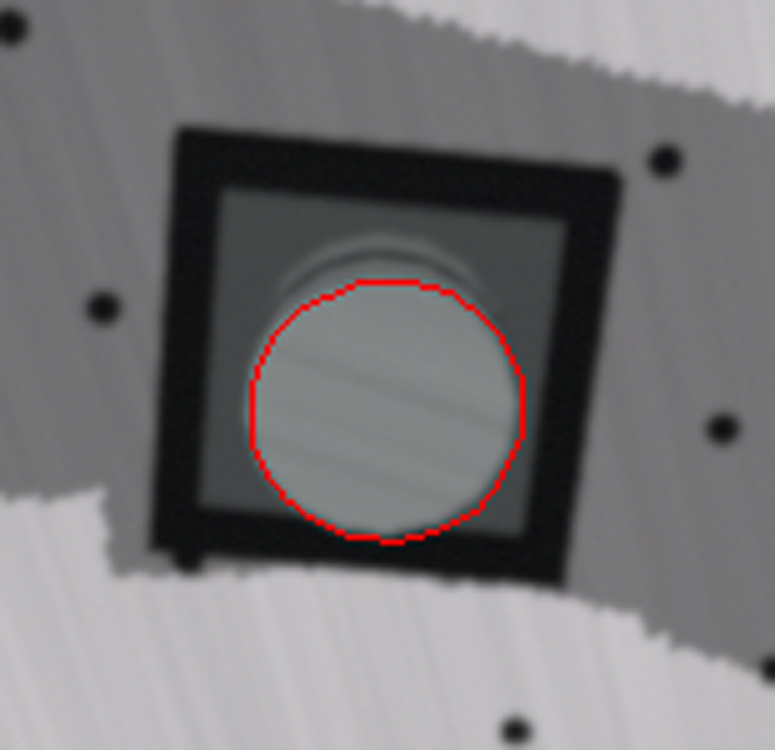

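Request:
play_rows(rows=[[[-1,1.9,-0.46,0,-1.85],[-1,3.75,-0.93,0,-3.69],[-1,3.75,-0.93,0,-3.69],[-1,3.75,-0.93,0,-3.69],[-1,3.75,-0.93,0,-3.69],[-1,3.75,-0.93,0,-3.69],[-1,3.75,-0.93,0,-3.69],[-1,3.75,-0.93,0,-3.69],[-1,3.75,-0.93,0,-3.69],[-1,3.75,-0.93,0,-3.69],[-1,3.75,-0.93,0,-3.69],[-1,3.75,-0.93,0,-3.69]]])

```text
t: 31.42
tcp_pos: [0.4821, 0.2458, 0.115]
tcp_rot: [0.518, 0.855, -0.001, -0.0]
force: [0.5, 1.0, 0.1]
gripper_width: 0.092
```

Request:
play_rows(rows=[[[-1,3.75,-0.93,0,-3.69],[-1,1.9,-0.46,0,-1.85],[-1,0,0,0,0],[-1,0,0,0,0],[-1,0,0,0,0],[-1,0,0,0,0]]])

```text
t: 31.92
tcp_pos: [0.4451, 0.2858, 0.1156]
tcp_rot: [0.479, 0.878, -0.0, 0.0]
force: [0.2, 0.4, 1.1]
gripper_width: 0.092
```

```bash
python3 w.py wi1 .444,.287,.018,.018 .444,.287,0,.018; python3 -c "
from h import *
plan(.444,.287,.11)
im=cv2.imread('pics/wi1.png')[:,:,::-1]; save(im,'wi1z.png',(210,140,310,240),6)"
```

```text
[259.9 192.4]
[259.8 186. ]
tcp [0.4452 0.2859 0.1157] head 32.8 N 1 row [np.float64(0.16), np.float64(-0.036), np.float64(0.566), np.float64(-0.0)]
```

View pics/wi1z.png

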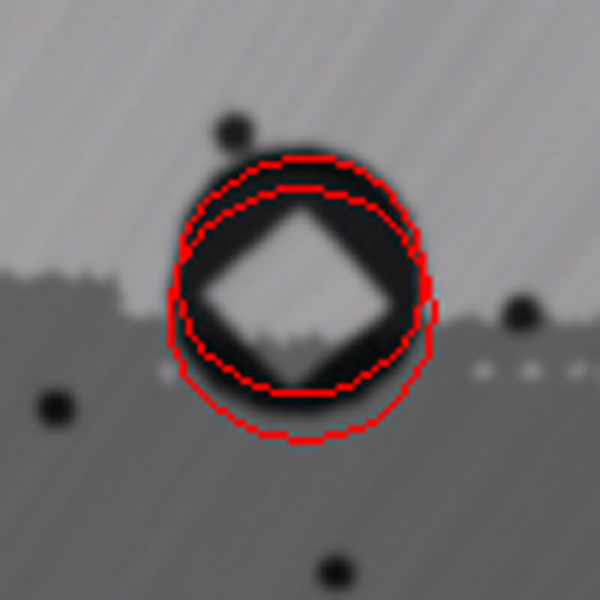

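View pics/wi1.png

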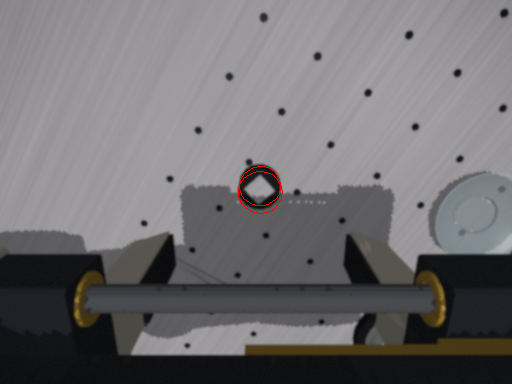

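Request:
play_rows(rows=[[[-1,0.38,-0.08,2.5,0],[-1,0,0,2.5,0],[-1,0,0,0,0],[-1,0,0,0,0],[-1,0,0,0,0]]])

```text
t: 32.38
tcp_pos: [0.4424, 0.2895, 0.0667]
tcp_rot: [0.478, 0.878, 0.0, 0.0]
force: [-0.2, 0.0, 0.2]
gripper_width: 0.0913
```

```bash
python3 w.py wi2 .4424,.2888,.018,.018 .4424,.2888,0,.018; python3 -c "
from h import *
plan(.4424,.2888,.0055)
im=cv2.imread('pics/wi2.png')[:,:,::-1]; save(im,'wi2z.png',(200,160,320,280),6)"
```

```text
[259.8 217.7]
[259.7 208.3]
tcp [0.4426 0.2899 0.067 ] head 32.9 N 2 row [np.float64(-0.04), np.float64(-0.041), np.float64(3.075), np.float64(-0.0)]
```

View pics/wi2z.png

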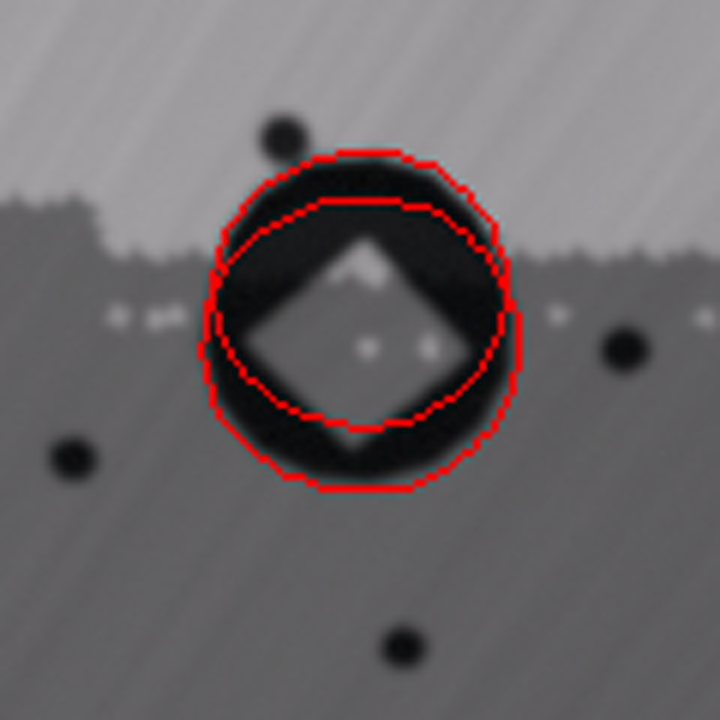

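Request:
play_rows(rows=[[[-1,-0.03,-0.04,2.5,0],[-1,0,0,2,0],[-1,0,0,1.3,0],[-1,0,0,0,0],[-1,0,0,0,0],[-1,0,0,0,0]]])

```text
t: 32.93
tcp_pos: [0.4423, 0.29, 0.0092]
tcp_rot: [0.478, 0.879, 0.001, 0.0]
force: [-0.5, -0.6, -0.0]
gripper_width: 0.0917
```

```bash
python3 -c "
from h import *
plan(.4424,.2888,.0055)"
```

```text
tcp [0.4423 0.29   0.0092] head 33.0 N 1 row [np.float64(-0.108), np.float64(-0.053), np.float64(0.371), np.float64(-0.0)]
```

Request:
play_rows(rows=[[[-1,-0.08,0,0.3,0],[1,0,0,0,0],[1,0,0,0,0],[1,0,0,0,0],[1,0,0,0,0],[1,0,0,0,0],[1,0,0,0,0],[1,0,0,0,0],[1,0,0,0,0],[1,0,0,0,0],[1,0,0,0,0],[1,0,0,0,0]]])

```text
t: 33.93
tcp_pos: [0.4418, 0.2889, 0.0048]
tcp_rot: [0.477, 0.879, 0.0, 0.0]
force: [0.1, 0.2, -1.1]
gripper_width: 0.0355
```

Request:
play_rows(rows=[[[1,0,0,-1,0],[1,0,0,-2.5,0],[1,0,0,-3,0],[1,0,0,-3,0],[1,0,0,-2,0],[1,0,0,0,0],[1,0,0,0,0]]])

```text
t: 34.52
tcp_pos: [0.4423, 0.2894, 0.1214]
tcp_rot: [0.477, 0.879, 0.001, 0.0]
force: [-0.8, 0.2, -1.1]
gripper_width: 0.0351
```

```bash
python3 -c "
from h import *
plan(.6202,-.1682,.12,-15)"
```

```text
tcp [0.4423 0.2894 0.1214] head 33.0 N 13 row [np.float64(-3.824), np.float64(0.703), np.float64(0.006), np.float64(3.69)]
```

Request:
play_rows(rows=[[[1,-1.9,0.35,0,1.85],[1,-3.82,0.7,0,3.69],[1,-3.82,0.7,0,3.69],[1,-3.82,0.7,0,3.69],[1,-3.82,0.7,0,3.69],[1,-3.82,0.7,0,3.69],[1,-3.82,0.7,0,3.69],[1,-3.82,0.7,0,3.69],[1,-3.82,0.7,0,3.69],[1,-3.82,0.7,0,3.69],[1,-3.82,0.7,0,3.69],[1,-3.82,0.7,0,3.69]]])

```text
t: 35.52
tcp_pos: [0.6184, -0.1118, 0.1184]
tcp_rot: [0.764, 0.645, -0.001, -0.001]
force: [1.2, 0.5, 0.0]
gripper_width: 0.0352
```

Request:
play_rows(rows=[[[1,-3.82,0.7,0,3.69],[1,-1.9,0.35,0,1.85],[1,0,0,0,0],[1,0,0,0,0],[1,0,0,0,0],[1,0,0,0,0]]])

```text
t: 36.02
tcp_pos: [0.6184, -0.1663, 0.119]
tcp_rot: [0.793, 0.61, -0.0, -0.001]
force: [-0.1, 0.8, -0.5]
gripper_width: 0.0348
```

```bash
python3 w.py wi3 .6202,-.1682,.038,.021; python3 -c "
from h import *
plan(.6202,-.1682,.043)"
```

```text
[263.4 202.1]
tcp [ 0.6186 -0.1663  0.1193] head -14.9 N 3 row [np.float64(-0.05), np.float64(0.071), np.float64(2.542), np.float64(-0.0)]
```

View pics/wi3.png

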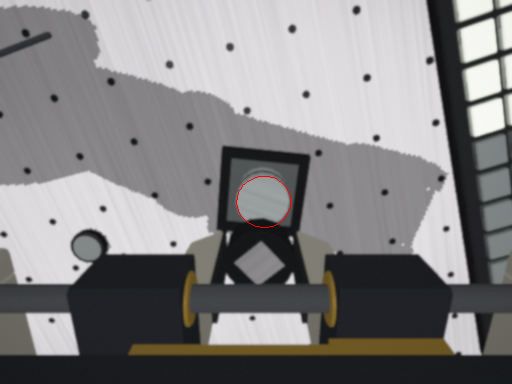

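Overlay matches the riser; specimen held level, face up. Lower to ~7 mm above it.

Request:
play_rows(rows=[[[1,-0.1,0.2,2,0],[1,0,0,3,0],[1,0,0,1.9,0],[1,0,0,0,0],[1,0,0,0,0],[1,0,0,0,0]]])

```text
t: 36.57
tcp_pos: [0.621, -0.1695, 0.052]
tcp_rot: [0.793, 0.609, 0.0, 0.001]
force: [-0.7, -0.4, -0.1]
gripper_width: 0.0352
```

```bash
python3 w.py wi4 .6202,-.1682,.038,.021; python3 -c "
from h import *
plan(.6202,-.1682,.043)
im=np.load('pics/wi4.npy'); save(im,'wi4z.png',(170,140,350,300),4.4)"
```

```text
[258.9 236.9]
tcp [ 0.6213 -0.1697  0.0524] head -15.0 N 1 row [np.float64(0.121), np.float64(-0.149), np.float64(0.939), np.float64(-0.0)]
```

View pics/wi4z.png

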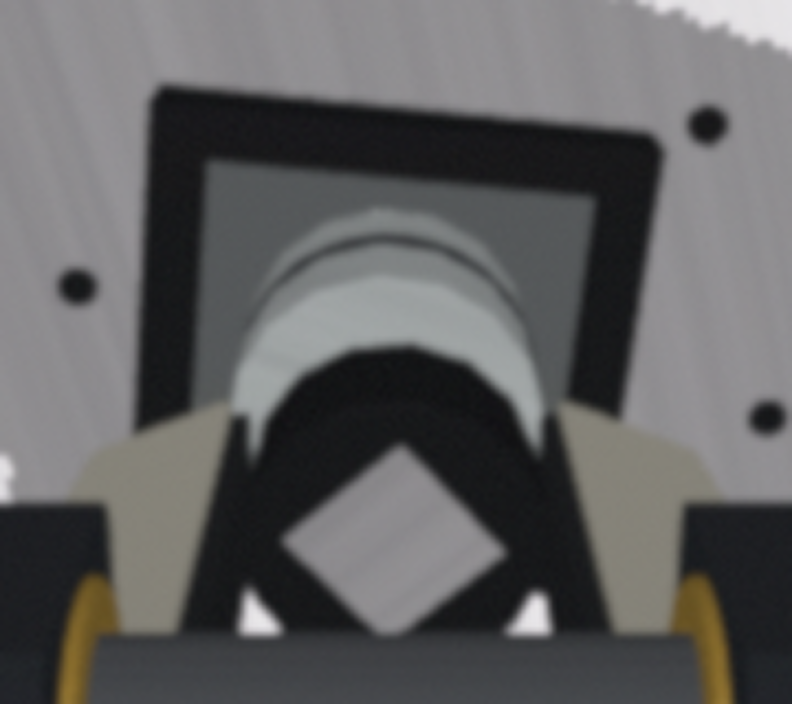

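Request:
play_rows(rows=[[[1,0.13,-0.1,0,0],[1,0,0,0.5,0],[1,0,0,0.1,0],[1,0,0,0,0],[1,0,0,0,0],[1,0,0,0,0]]])

```text
t: 37.12
tcp_pos: [0.6196, -0.1684, 0.0449]
tcp_rot: [0.793, 0.609, 0.0, 0.0]
force: [0.7, -0.3, -0.8]
gripper_width: 0.0347
```

```bash
python3 w.py wi5 .6202,-.1682,.038,.021; python3 -c "
from h import *
plan(.6202,-.1682,.043)
im=np.load('pics/wi5.npy'); save(im,'wi5z.png',(170,140,350,300),4.4)"
```

```text
[261.9 243.6]
tcp [ 0.6196 -0.1684  0.0449] head -15.0 N 1 row [np.float64(0.031), np.float64(0.053), np.float64(0.19), np.float64(-0.0)]
```

View pics/wi5z.png

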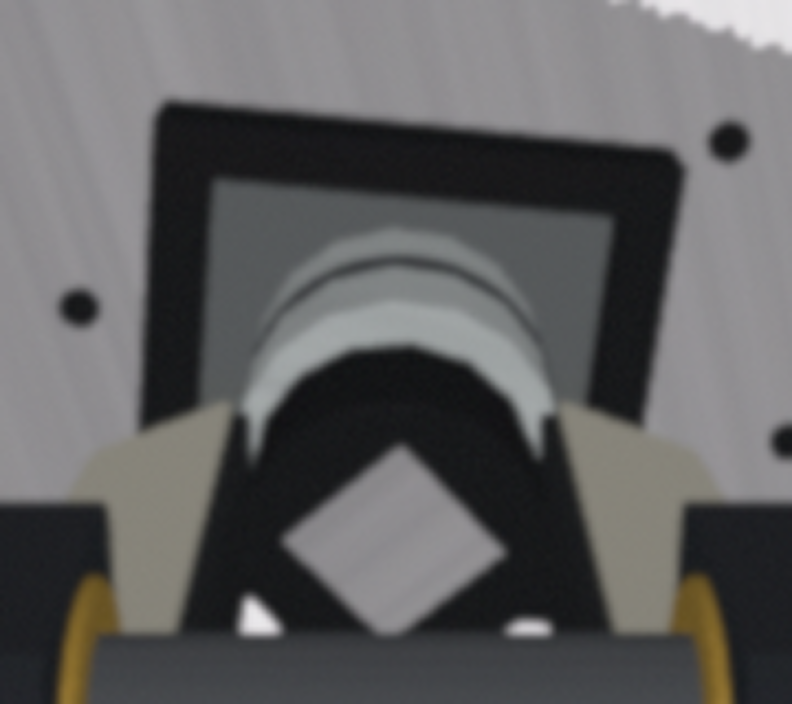

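Request:
play_rows(rows=[[[1,0.2,0,0,0],[1,0,0,0.1,0],[1,0,0,0,0],[1,0,0,0,0],[1,0,0,0,0]]])

```text
t: 37.58
tcp_pos: [0.6201, -0.1664, 0.0438]
tcp_rot: [0.793, 0.609, -0.0, 0.0]
force: [0.1, -0.2, -0.6]
gripper_width: 0.0351
```

```bash
python3 w.py wi6 .6202,-.1682,.038,.021; python3 -c "
from h import *
plan(.6202,-.1682,.043)
im=np.load('pics/wi6.npy'); save(im,'wi6z.png',(170,140,350,300),4.4)"
```

```text
[262.  247.9]
tcp [ 0.6201 -0.1664  0.0438] head -15.0 N 1 row [np.float64(-0.175), np.float64(0.056), np.float64(0.084), np.float64(-0.0)]
```

View pics/wi6z.png

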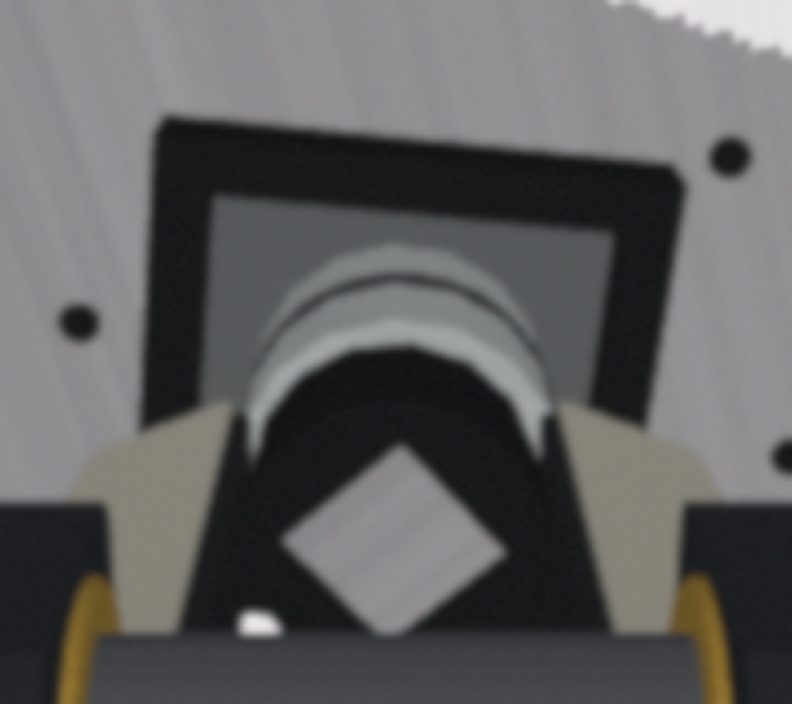

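```bash
python3 -c "
from h import *
c=arm.calibration('wrist')
p=tri()[0]
a=circ(c,p[0],p[1],.038,.021);b=circ(c,p[0],p[1],p[2]-.005,.018);b2=circ(c,p[0],p[1],p[2]-.005+.018,.018)
print([( (q[:,0].min()-170)*4.4,(q[:,0].max()-170)*4.4,(q[:,1].min()-140)*4.4) for q in (a,b,b2)])"
```

```text
[(np.float64(234.30487589460586), np.float64(566.326512225233), np.float64(306.82770346011574)), (np.float64(257.47157483528406), np.float64(543.2974212952291), np.float64(332.27568994391726)), (np.float64(243.36486179561314), np.float64(559.2354948267067), np.float64(393.7657089671148))]
```

Request:
play_rows(rows=[[[1,0.02,0,0.08,0],[1,0,0,0.04,0],[1,0,0,0,0],[1,0,0,0,0]]])

```text
t: 37.97
tcp_pos: [0.6202, -0.1662, 0.0429]
tcp_rot: [0.793, 0.609, 0.0, 0.0]
force: [-0.9, 0.8, 4.2]
gripper_width: 0.0349
```

Request:
play_rows(rows=[[[-1,0,0,-0.03,0],[-1,0,0,0,0],[-1,0,0,0,0],[-1,0,0,0,0],[-1,0,0,0,0],[-1,0,0,0,0],[-1,0,0,-1,0],[-1,0,0,-3,0],[-1,0,0,-3,0],[-1,0,0,-2,0],[-1,0,0,0,0],[-1,0,0,0,0]]])

```text
t: 38.97
tcp_pos: [0.621, -0.1665, 0.1349]
tcp_rot: [0.793, 0.609, 0.001, 0.001]
force: [-0.2, 0.3, -0.5]
gripper_width: 0.092
```

Request:
play_rows(rows=[[[-1,0,0,0,0],[-1,0,0,0,0],[-1,0,0,0,0]]])

```text
t: 39.22
tcp_pos: [0.6195, -0.1659, 0.1319]
tcp_rot: [0.793, 0.609, -0.001, -0.001]
force: [-0.2, 0.4, 0.2]
gripper_width: 0.092
```

```bash
python3 -c "
from h import *
im=arm.snapshot('wrist'); save(im,'wi7z.png',(185,120,340,270),5)
im=arm.snapshot('scene'); save(im,'fin_s.png',None,1.5)
im=arm.snapshot('top'); save(im,'fin_t.png',(100,100,400,290),2.6)"
```

```text
(no output)
```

View pics/wi7z.png

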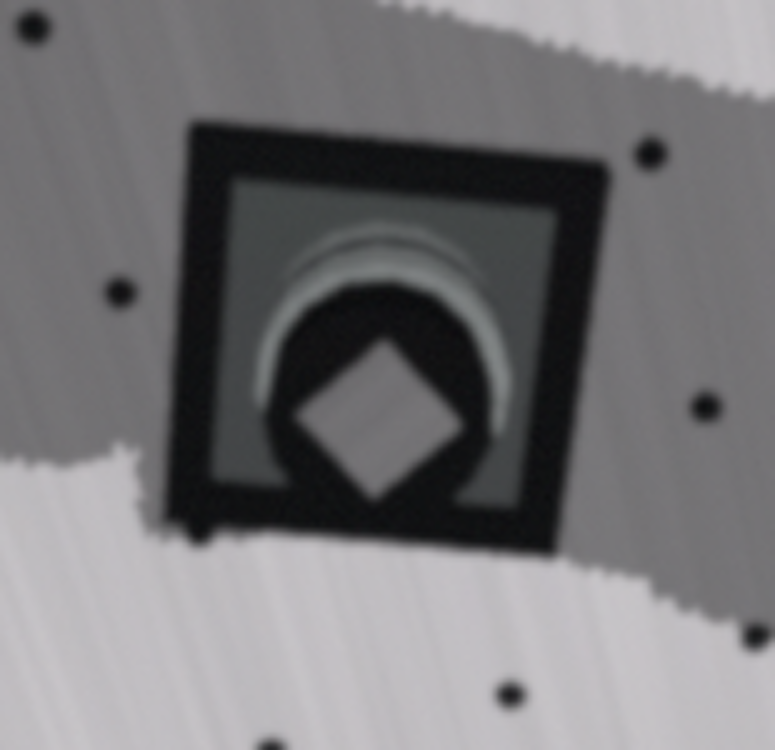

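View pics/fin_s.png

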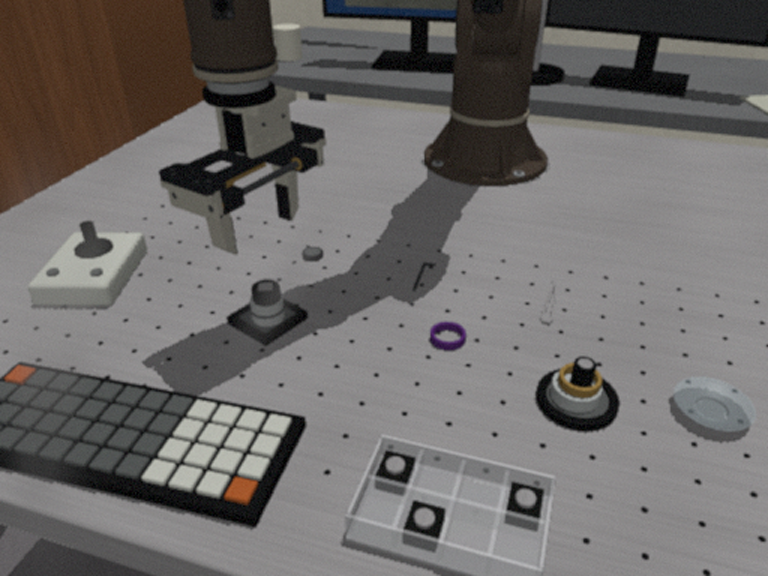

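View pics/fin_t.png

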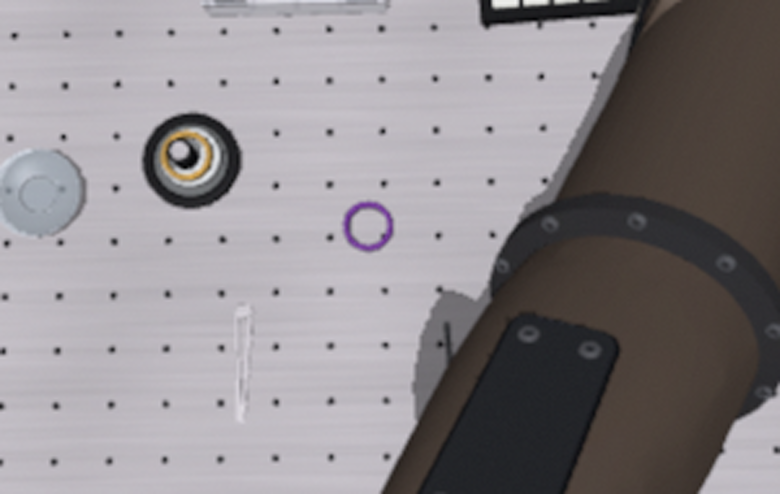

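```bash
python3 -c "
from station import arm
print(arm.job_done())"
```

```text
the job is handed in; nothing more can be done
None
```

I filled both seats in the order asked and handed the job in at about 39 s on the robot's clock. In the last pictures everything stands as asked; `job_done` gave no verdict.

- **Round seat:** the low riser lies flat on the floor, the brass collar is on top of it, centred to within about 1 mm, and the slim specimen stands upright inside the collar.
- **Square seat:** the tall riser is on the floor, and the wide specimen is on top of it with its metal face up, about 0.5 mm off centre.

By the sizes given, both metal faces come to 56 mm above the bench. I did not measure the heights separately.

The last pictures were taken with the gripper open and clear, about 13 cm up. The purple ring and the lens cap were not moved. The force readings I saw at the end of each move stayed below about 8 N.

Two things disagreed along the way:
- **Pose readings:** the reported tool position varied by 1 to 3 mm, so for the last fits I mostly went by the wrist pictures. For the wide specimen the two differed by about 2 mm, and I followed the picture.
- **First position estimates:** my first estimates for the two specimens were about 2 mm off. I corrected them in the wrist view before gripping.

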